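Clamp a wooden blank in the drilling fixture

ROBOT

A 7-joint arm with a two-finger parallel gripper is mounted at the origin on the work surface. World frame = base frame: x ahead of the robot, y to its left, z up, the work surface at z = 0. Lengths are in m, angles in rad, forces in N, time in s.
With the tool pointing down it reaches from about 0.4 to 0.85 m from the base axis. Payload 10.4 kg.
Tool frame: the origin (TCP) lies between the finger pads; the fingertips stand 25 mm ahead of it and the grasp point (between the pads) lies 6 mm ahead of it; x points along the fingers, y is the direction in which the jaws open and shut, and the axes are right-handed (so a half turn about x gives the same grasp; the last joint's range is limited). The gripper opens to 87 mm and grips with 3 to 60 N. Pads are 19 mm wide; open, the fingers measure 117 mm over their backs; the gripper's body (75 mm by 190 mm) begins 51 mm behind the grasp point.
Start: joints at [1.265, 0.332, -0.065, 1.46, 0.022, 1.35, -0.088], TCP at [0.174, -0.6, 0.208] pointing down, gripper open.
Joint ranges: [-2.6, 2.6], [-0.5, 2.12], [-1.47, 1.34], [0.16, 2.42], [-1.27, 4.41], [0.06, 2.06], [-2.6, 2.6]. Speed limits (rad/s): [2.22, 2.22, 2.79, 2.79, 3.14, 3.14, 3.14].

INTERFACE

Orientations are given as a unit quaternion [x, y, z, w].
In Python, from bench import r gives the robot as it stands.
- The arm moves only by the shell command python3 -m pendant 'ROWS' [FORCE]. ROWS is JSON, a list of rows, each an object with "translation": the shift along the world's x, y, z in cm, a list of three; "angular": the turn, a rotation vector about the world's x, y, z in degrees, a list of three; "hand": the opening, from -1 (shut) to 1 (fully open). In form: [{"translation": [dx, dy, dz], "angular": [wx, wy, wz], "hand": hand}, ...]. A call has 1 to 20 rows; each row shifts and turns the commanded pose from where the row before left it; what a row does not reach is not made up. A row lasts 1/10 s, in which the tool goes at most 50 mm and 8.59 degrees, less where a joint would pass 70% of its speed; a pose out of reach is approached as far as the arm can. A call is refused whole if a number of a shift passes 5 or a number of a turn 8.59, either way. A call with a gripper value outside its range is refused whole. The fingers move at their own pace and stop on an object; FORCE is the grip in N (left out, the last holds). Time passes only in rows, so rows that do not move let the fingers close. It gives the time, the measured TCP pose, the force and the opening at its end, in the units of the state.
- r.read_state(): the state, without advancing time (a new reading comes with each control period).
- r.camera(name): name is "scene" or "top" or "wrist"; returns the picture (384x512x3 uint8, red, green, blue); there is no depth.
- r.camera_info(name): a dict with "fx", "fy", "cx", "cy" (pixels), "rvec" (rotation vector, rad) and "tvec" (3), from world to camera coordinates, as OpenCV has them; the wrist camera has in their place "mount" (4x4, takes a point from camera to tool coordinates, whose origin is the TCP and whose axes are the tool frame's). Camera axes: x right, y down, z forward; pixel columns grow to the right and rows downward; lengths in m; the calibration is good to about 2 mm. The wrist camera is an equidistant fisheye: a pixel r from the principal point sees the ray r / f radians off the axis. A picture is of the moment at which its call begins: read the wrist's pose just before it. camera_info takes no time and is no camera call.
- r.close_job(): hands the job in, once; it reports no verdict.
Trained networks look in the newest picture that a camera, given by its name, has taken for a name from the list of things; names that differ only in an ending like _2 or _b are one class to them, and where a whole thing is asked for, a point or a joint stands for the part that bears it (a point fixed in the world has none). Each returns a list of dicts, best first, with "confidence" (0 to 1); they miss things now and then, are a little off and sometimes report something else, mostly with a low value. They report only what shows in the picture. A call takes as long as a camera call. They do not tell look-alikes from the thing itself.
- r.find_in(camera, name): "point" ([row, column] in pixels, amid what is visible of it).
- r.mark_of(camera, name): "point" ([row, column] in pixels: a listed point, or the origin of a listed thing).
The state is a dict: "time": time; "joint_positions": joint angles; "joint_vel": joint speeds; "joint_torque": joint torques, N m; "ee_pos": TCP position; "eef_rot": TCP orientation; "ft_force": force on the tool from outside, world axes, zero at the start; "torque": the same for the moment, N m; "width": finger opening in m.
Only numpy, scipy, OpenCV 4.12 (cv2) and the standard library are available. Lean on these libraries where they do the work, as an engineer would, in place of code of your own. Each camera call takes 0.05 s, during which the arm holds its last target.

TASK

Load the light wooden blank from the stock rack into the drilling fixture and lock it there. The rack only lets you hold it by its front and back while the fixture's cheeks need exactly those faces, so stand the blank upright on the bench, let go, take it again by its other two sides, and set it fully home on the floor of the nest between the cheeks. Then turn the collar by its orange post until the yellow pointer lines up with the red mark, so that the steel ear lies over the blank; let go, and leave the dark blank and the green jar lid where they are.

Things in the scene. Friction and masses are not known exactly. Their poses are not given: they have to be found in the camera images.
- blank: The light wooden blank to load (about 0.15 kg), red cross on top: upright block 44 mm (its x) by 62 mm (its y) by 90 mm high (z). Origin at the centre of its underside. It starts standing in one of the rack's two bays, on a floor 12 mm above the bench, free to be gripped across its 44 mm. It may go into the nest either way round (half a turn makes no difference).
- dark_blank: Bystander: a dark wooden blank of the same size and shape with a white cross on top, in the other bay of the rack. Leave alone.
- rack: Fixed white rack, 60 mm (x) by 170 mm (y), origin at the centre of its underside; floor 12 mm thick. Dividers 10 mm thick at y = -80, 0 and +80 mm rise to 108 mm and make two bays 70 mm wide, open in front (-x), at the back (+x) and above; blanks in it are gripped across x. Rack and fixture swap sides of the bench from start to start.
- fixture: Fixed grey drilling fixture, base plate 130 mm (x) by 205 mm (y) by 20 mm high, origin at the centre of its underside. On it stand the nest (at y = -45 mm) and a pillar with the lock collar (at y = +45 mm). The nest's two aluminium cheeks, 60 mm long in x and 6 mm thick, rise to 80 mm above the bench, then flare outward to 101 mm, where the mouth is about 59 mm wide.
- nest (a point): Centre of the nest's floor, 20 mm above the bench; axes as the fixture's. The pocket is 52 mm wide in y (between the cheeks) and 70 mm long in x (between end stops 12 mm high; open above these). The blank stands in it with its 44 mm along the nest's y and its 62 mm along x, held across the nest's x while it is set in. Seated, its top is 110 mm above the bench.
- collar_axis (a point): Point on the collar's vertical turning axis, at the collar's top, 125 mm above the bench; axes as the fixture's (they do not turn with the collar). The collar is black, 68 mm across, with a yellow pointer on top, 40 degrees clockwise of the post seen from above. Below it is a fixed white dial, 88 mm across, with the red locked mark on its rim, 50 degrees from the fixture's +x towards +y.
- post (a point): Centre of the top of the collar's upright orange grip post: round, 16 mm thick, 42 mm tall above its handle arm, top 167 mm above the bench, 72 mm from the collar's axis. Locked, it points along the fixture's +y from the axis; a quarter turn open, along -x. Opposite to it is the steel ear, 26 mm wide, reaching 110 mm from the axis, underside 114 mm above the bench.
- collar (a joint): Angle of the collar in rad, growing counterclockwise seen from above. 0 = locked (pointer at the red mark, ear over the nest). It starts open, at 1.3 to 1.75. Stops at -0.5 and 2.1, so there is no stop at the mark. It turns stiffly (0.2 N m, some 3 N at the post) and stays where it is left.
- jar_lid: Bystander: a green jar lid, 72 mm across, 14 mm high, open side up. Leave alone.
Not all that is in view belongs to the job. What is shaped like the blank but pink or turquoise is not meant.

How it is judged:
By the outcome, as a careful person would: the job done as asked, in the order asked, and still so for the second after the job is handed in, with the robot touching nothing.
It also fails if it takes over 72 s, if anything falls off the work surface, if the arm or the gripper's body presses on something with over 40 N, if the wrist force passes 120 N, or if a joint passes its speed limit or range.

## Working session

There is one attempt and no reset: what is moved stays moved. The work goes in short steps, Python scripts to look and compute and a shell command to move; the robot and the scene stay as the last step left them, time stands still between calls to the robot, and variables do not carry over. Pictures are saved under pics/ and viewed, and the job is handed in when it is done.

```bash
ls; mkdir -p pics
python3 - <<'E'
from bench import r
import cv2
s=r.read_state();print({k:(v if not hasattr(v,'round') else v) for k,v in s.items()})
for c in ["scene","top","wrist"]:
    im=r.camera(c); cv2.imwrite(f"pics/{c}0.png",cv2.cvtColor(im,cv2.COLOR_RGB2BGR)); print(c,r.camera_info(c))
    for n in ["blank","dark_blank","rack","fixture","nest","collar_axis","post","jar_lid"]:
        print(c,n,"find",[( [round(v) for v in d["point"]],round(d["confidence"],2)) for d in r.find_in(c,n)] if c=="top" and n!="nest" else "", "mark",[( [round(v,1) for v in d["point"]],round(d["confidence"],2)) for d in r.mark_of(c,n)] if c!="wrist" else "")
E
```

```text
pics
{'time': 0.0, 'joint_positions': array([ 1.26537709,  0.33284489, -0.06472386,  1.46096564,  0.02161615,
        1.34987002, -0.08854294]), 'joint_vel': array([ 0.00042003, -0.00011958, -0.00049291, -0.00132351,  0.00026084,
        0.00042348,  0.00010497]), 'joint_torque': array([-3.06283691e-04, -6.23263335e+01,  2.40074872e-02, -3.89890337e+01,
       -6.15474768e-02,  4.01157746e-02,  1.45646072e-04]), 'ee_pos': array([ 0.17430276, -0.59977717,  0.20685924]), 'eef_rot': array([-0.69995346, -0.10014317,  0.70014306, -0.09917762]), 'ft_force': array([ 0.15711832, -0.03251587,  0.68107944]), 'torque': array([ 0.05252504, -0.06890272, -0.02784863]), 'width': 0.08717319850858318}
scene {'fx': 358.1643026907003, 'fy': 358.1643026907003, 'cx': 249.68396957032454, 'cy': 189.84610879197209, 'rvec': array([ 1.68459783,  1.91578784, -0.7585853 ]), 'tvec': array([ 0.05838414, -0.35087154,  1.37297496])}
scene blank find  mark [([189.2, 296.1], 0.97), ([189.1, 338.7], 0.68), ([212.9, 301.8], 0.59), ([261.1, 289.2], 0.58)]
scene dark_blank find  mark [([223.8, 327.3], 0.81)]
scene rack f
[... 1135 characters left out ...]
], 0.9)] mark [([159.6, 258.4], 0.85)]
wrist {'fx': 297.3186396354542, 'fy': 297.3186396354542, 'cx': 257.2624907651019, 'cy': 187.23533210360773, 'mount': array([[-5.81882284e-04, -2.76485421e-01,  9.61017936e-01,
        -1.78154815e-01],
       [ 9.99999724e-01,  2.82148002e-04,  6.86659331e-04,
         6.46953498e-04],
       [-4.61000585e-04,  9.61018071e-01,  2.76485181e-01,
        -7.65270541e-02],
       [ 0.00000000e+00,  0.00000000e+00,  0.00000000e+00,
         1.00000000e+00]])}
wrist blank find  mark 
wrist dark_blank find  mark 
wrist rack find  mark 
wrist fixture find  mark 
wrist nest find  mark 
wrist collar_axis find  mark 
wrist post find  mark 
wrist jar_lid find  mark
```

View pics/scene0.png

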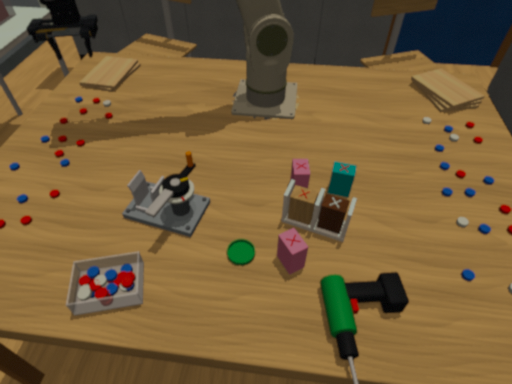

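View pics/top0.png

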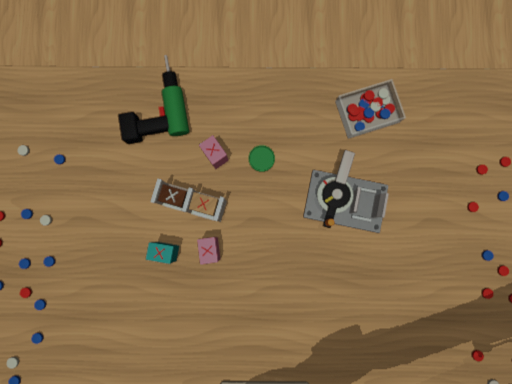

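Run:
```python
import cv2
a=cv2.imread('pics/top0.png')
cv2.imwrite('pics/top0_l.png',cv2.resize(a[120:290,130:280],None,fx=3.5,fy=3.5,interpolation=cv2.INTER_CUBIC))
cv2.imwrite('pics/top0_r.png',cv2.resize(a[130:270,270:430],None,fx=4,fy=4,interpolation=cv2.INTER_CUBIC))
a=cv2.imread('pics/scene0.png')
cv2.imwrite('pics/sc0_l.png',cv2.resize(a[120:270,100:400],None,fx=2.6,fy=2.6,interpolation=cv2.INTER_CUBIC))
```

```text
(no output)
```

View pics/top0_l.png

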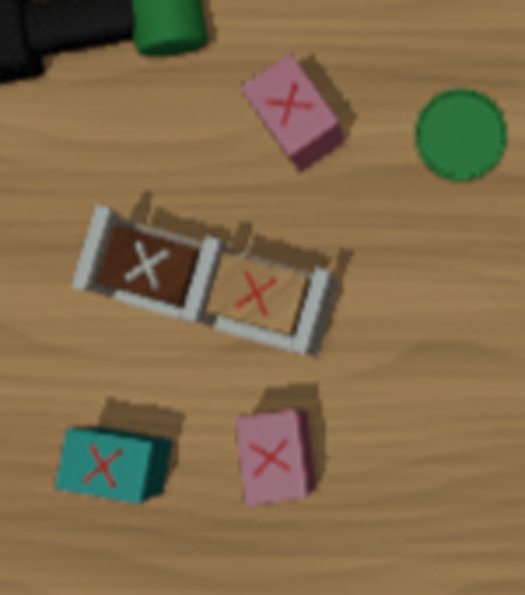

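View pics/top0_r.png

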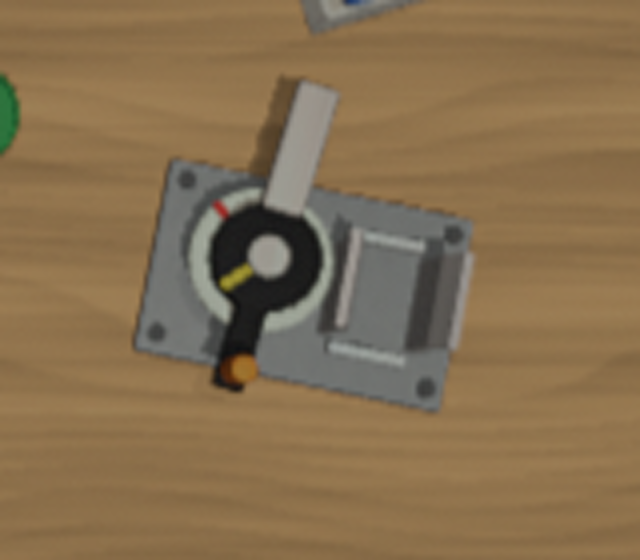

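View pics/sc0_l.png

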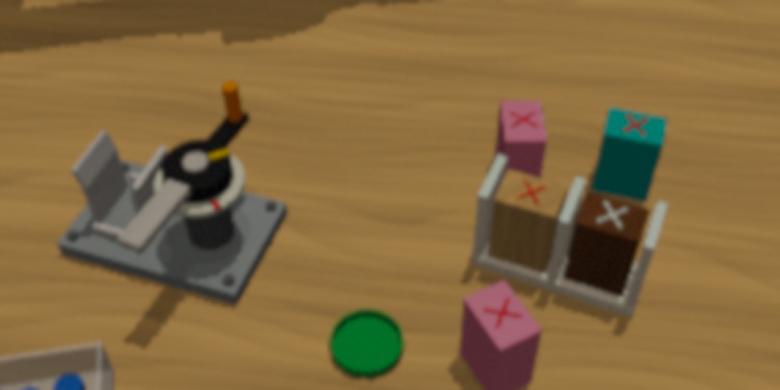

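```bash
cat > h.py <<'E'
import numpy as np, cv2
from bench import r
from scipy.optimize import least_squares
from scipy.spatial.transform import Rotation as R
def cam(c):
    i=r.camera_info(c);K=np.array([[i['fx'],0,i['cx']],[0,i['fy'],i['cy']],[0,0,1]])
    return K,cv2.Rodrigues(np.array(i['rvec']))[0],np.array(i['tvec'])
def p2w(c,u,v,z):
    K,Rm,t=cam(c);d=Rm.T@np.linalg.solve(K,[u,v,1]);o=-Rm.T@t
    return o+d*(z-o[2])/d[2]
def w2p(c,P):
    K,Rm,t=cam(c);q=(np.atleast_2d(P)@Rm.T+t)@K.T;return q[:,:2]/q[:,2:]
def fit(obs,x0):
    # obs: list (cam,u,v,local xyz)
    def f(p):
        cs,sn=np.cos(p[2]),np.sin(p[2]);o=[]
        for c,u,v,l in obs:
            P=[p[0]+cs*l[0]-sn*l[1],p[1]+sn*l[0]+cs*l[1],l[2]]
            o+=list(w2p(c,P)[0]-[u,v])
        return np.array(o)
    s=least_squares(f,x0,loss='soft_l1');return s.x,f(s.x).reshape(-1,2)
def hold():
    s=r.read_state();q=R.from_quat(s['eef_rot']).as_matrix()
    print('t',round(s['time'],2),'tcp',s['ee_pos'].round(4),'x',q[:,0].round(3),'y-yaw',np.degrees(np.arctan2(q[1,1],q[0,1])).round(2),'F',s['ft_force'].round(1),'w',round(s['width'],4),'q',s['joint_positions'].round(2))
E
python3 - <<'E'
from h import *
hold()
L=lambda x,y:(130+x/3.5-.36,120+y/3.5-.36)
Rr=lambda x,y:(270+x/4-.37,130+y/4-.37)
S=lambda x,y:(100+x/2.6-.3,120+y/2.6-.3)
fo=[('top',*Rr(175,158),(.065,.1025,.02)),('top',*Rr(470,216),(.065,-.1025,.02)),('top',*Rr(437,410),(-.065,-.1025,.02)),('top',*Rr(135,348),(-.065,.1025,.02))]
fs=[('scene',*S(62,247),(.065,-.1025,.02)),('scene',*S(236,298),(.065,.1025,.02)),('scene',*S(287,209),(-.065,.1025,.02))]
for o in (fo,fs,fo+fs):
    p,e=fit(o,[.6,-.2,0]);print('fix',p[:2].round(4),np.degrees(p[2]).round(2),e.round(1).tolist())
p,e=fit(fo,[.6,-.2,0])
c,s=np.cos(p[2]),np.sin(p[2]);T=lambda x,y:p[:2]+[c*x-s*y,s*x+c*y]
print('nest',T(0,-.045),'axis',T(0,.045))
ax=T(0,.045)
po=p2w('top',*Rr(242,367),.167);print('post',po, np.linalg.norm(po[:2]-ax), np.degrees(np.arctan2(*(po[:2]-ax)[::-1])-p[2])-90)
print('axis seen',p2w('top',*Rr(270,256),.130))
# rack, divider tops z .108 outer corners
ro=[('top',*L(95,205),(.03,.085,.108)),('top',*L(328,270),(.03,-.085,.108)),('top',*L(314,354),(-.03,-.085,.108)),('top',*L(73,287),(-.03,.085,.108))]
q,e=fit(ro,[.6,.2,0]);print('rack',q[:2],np.degrees(q[2]),e.round(1).tolist())
print('blank',p2w('top',*L(256,293),.102),'dark',p2w('top',*L(148,265),.102))
c,s=np.cos(q[2]),np.sin(q[2]);print('bay centres',q[:2]+[-s*-.04,c*-.04],q[:2]+[-s*.04,c*.04])
print('pinks',p2w('top',*L(270,458),.09),p2w('top',*L(290,103),.09),'turq',p2w('top',*L(104,466),.09),'lid',p2w('top',*L(462,135),.014))
E
```

```text
t 1.3 tcp [ 0.1744 -0.6002  0.2077] x [ 0. -0. -1.] y-yaw -73.8 F [0.  0.4 0. ] w 0.0869 q [ 1.27  0.33 -0.06  1.46  0.02  1.35 -0.09]
fix [ 0.5829 -0.2139] -11.22 [[-1.3, -0.4], [0.8, 0.3], [0.7, 0.0], [-0.4, 0.0]]
fix [ 0.5898 -0.2084] -12.16 [[-1.7, -0.2], [0.1, 0.8], [1.1, -1.0]]
fix [ 0.5842 -0.2124] -11.29 [[-1.8, -0.9], [0.3, -0.1], [0.0, -0.4], [-1.0, -0.5], [-2.4, -1.5], [-0.2, -1.5], [0.0, -3.1]]
nest [ 0.57416335 -0.25808743] axis [ 0.59167564 -0.16980765]
post [ 0.52307637 -0.14694397  0.167     ] 0.07230911745565087 82.78736949882384
axis seen [ 0.59041985 -0.17090329  0.13      ]
rack [0.57707545 0.19086979] -15.103143851816558 [[0.5, 0.2], [0.8, -0.1], [-1.9, -0.4], [-0.2, 0.3]]
blank [0.56773579 0.1535973  0.102     ] dark [0.58711661 0.2295917  0.102     ]
bay centres [0.56665315 0.15225145] [0.58749775 0.22948812]
pinks [0.45269193 0.14348016 0.09      ] [0.70502569 0.13276387 0.09      ] turq [0.44673718 0.25961527 0.09      ] lid [0.69546889 0.00834367 0.014     ]
```

Top image candidates for the blank, as (row, col):
- Pink block at (149,213) and pink block at (251,207)
- Turquoise block at (253,160)
- Dark blank with white cross at (196,172), in the left bay
- Light wood with red cross at (204,203), in the right bay

I choose the last. The close crop shows a wood-coloured top with a red cross between the white dividers. The fixture is at about (200,345), the collar is open with its post at (222,330), and the lid is at (159,261). The rack bay centre and the blank's cross agree to 2 mm, and the post radius measures 72.3 mm against 72.

```bash
python3 -m pendant '[{"translation":[1.95,3.75,2],"angular":[0,0,2.93],"hand":1},{"translation":[1.95,3.75,2],"angular":[0,0,2.93],"hand":1},{"translation":[1.95,3.75,2],"angular":[0,0,2.93],"hand":1},{"translation":[1.95,3.75,2],"angular":[0,0,2.93],"hand":1},{"translation":[1.95,3.75,0],"angular":[0,0,2.93],"hand":1},{"translation":[1.95,3.75,0],"angular":[0,0,2.93],"hand":1},{"translation":[1.95,3.75,0],"angular":[0,0,2.93],"hand":1},{"translation":[1.95,3.75,0],"angular":[0,0,2.93],"hand":1},{"translation":[1.95,3.75,0],"angular":[0,0,2.93],"hand":1},{"translation":[1.95,3.75,0],"angular":[0,0,2.93],"hand":1},{"translation":[1.95,3.75,0],"angular":[0,0,2.93],"hand":1},{"translation":[1.95,3.75,0],"angular":[0,0,2.93],"hand":1},{"translation":[1.95,3.75,0],"angular":[0,0,2.93],"hand":1},{"translation":[1.95,3.75,0],"angular":[0,0,2.93],"hand":1},{"translation":[1.95,3.75,0],"angular":[0,0,2.93],"hand":1},{"translation":[1.95,3.75,0],"angular":[0,0,2.93],"hand":1},{"translation":[1.95,3.75,0],"angular":[0,0,2.93],"hand":1},{"translation":[1.95,3.75,0],"angular":[0,0,2.93],"hand":1},{"translation":[1.95,3.75,-2],"angular":[0,0,2.93],"hand":1},{"translation":[1.95,3.75,-2],"angular":[0,0,2.93],"hand":1}]'; python3 -m pendant '[{"translation":[0,0,0],"angular":[0,0,0],"hand":1},{"translation":[0,0,0],"angular":[0,0,0],"hand":1}]'
python3 - <<'E'
from h import *
hold()
im=r.camera("wrist"); cv2.imwrite("pics/w1.png",cv2.cvtColor(im,cv2.COLOR_RGB2BGR))
E
```

```text
time: 3.3
ee_pos: [0.5656, 0.1512, 0.2476]
eef_rot: [0.562, 0.429, -0.561, 0.43]
ft_force: [0.6, -0.7, 0.6]
width: 0.087
time: 3.5
ee_pos: [0.5641, 0.1508, 0.2469]
eef_rot: [-0.561, -0.431, 0.562, -0.429]
ft_force: [0.2, -0.3, 0.1]
width: 0.0867
t 3.5 tcp [0.5641 0.1508 0.2469] x [-0.002  0.001 -1.   ] y-yaw -15.09 F [ 0.2 -0.3  0.1] w 0.0867 q [ 0.35  0.34 -0.87  1.48  0.26  1.45 -0.79]
```

View pics/w1.png

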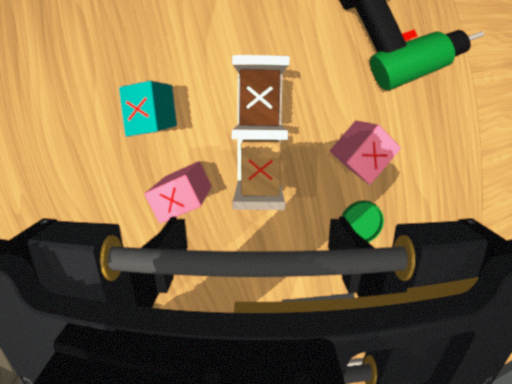

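The wrist picture shows the red-cross light blank at about (169,260), midway between the dividers. The fingers straddle it in x. I'll ray-cast it to check the offset.

```bash
cat >> h.py <<'E'
def wray(u,v,z,s=None):
    s=s or r.read_state();i=r.camera_info('wrist');M=np.array(i['mount'])
    x,y=(u-i['cx'])/i['fx'],(v-i['cy'])/i['fy'];th=np.hypot(x,y);d=np.array([x/th*np.sin(th),y/th*np.sin(th),np.cos(th)])
    Q=R.from_quat(s['eef_rot']).as_matrix();d=Q@M[:3,:3]@d;o=s['ee_pos']+Q@M[:3,3]
    return o+d*(z-o[2])/d[2]
E
python3 - <<'E'
from h import *
im=cv2.imread('pics/w1.png');cv2.imwrite('pics/w1c.png',cv2.resize(im[40:230,200:330],None,fx=3.1,fy=3.1,interpolation=cv2.INTER_CUBIC))
print(wray(260.5,169.5,.102),wray(260,97.5,.102))
a,b=wray(238.5,136.5,.108),wray(288,136,.108);print(a,b,np.linalg.norm(b-a),np.degrees(np.arctan2(*(b-a)[1::-1])))
E
```

```text
[0.56971847 0.15103604 0.102     ] [0.58993079 0.22805321 0.102     ]
[0.55671071 0.19365983 0.108     ] [0.60814551 0.18038418 0.108     ] 0.05312044326535443 -14.47253924648027
```

View pics/w1c.png

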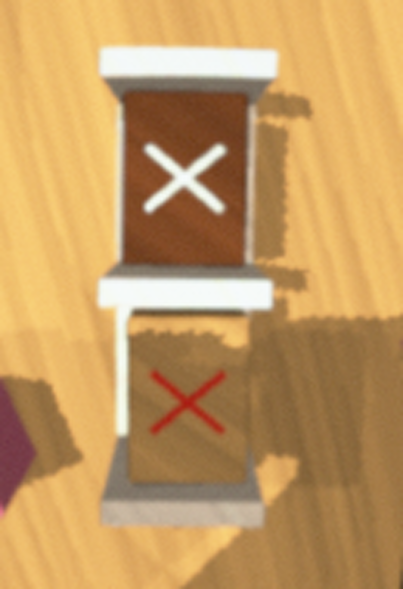

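```bash
python3 -m pendant '[{"translation":[0.45,0.1,-2],"angular":[0,0,0],"hand":1},{"translation":[0,0,-3],"angular":[0,0,0],"hand":1},{"translation":[0,0,-3],"angular":[0,0,0],"hand":1},{"translation":[0,0,-3],"angular":[0,0,0],"hand":1},{"translation":[0,0,-3],"angular":[0,0,0],"hand":1},{"translation":[0,0,-1.6],"angular":[0,0,0],"hand":1},{"translation":[0,0,-1],"angular":[0,0,0],"hand":1},{"translation":[0,0,0],"angular":[0,0,0],"hand":1}]'
python3 - <<'E'
from h import *
hold()
E
python3 -m pendant '[{"translation":[0,0,0],"angular":[0,0,0],"hand":-1},{"translation":[0,0,0],"angular":[0,0,0],"hand":-1},{"translation":[0,0,0],"angular":[0,0,0],"hand":-1},{"translation":[0,0,0],"angular":[0,0,0],"hand":-1},{"translation":[0,0,0],"angular":[0,0,0],"hand":-1},{"translation":[0,0,0],"angular":[0,0,0],"hand":-1},{"translation":[0,0,0],"angular":[0,0,0],"hand":-1},{"translation":[0,0,0],"angular":[0,0,0],"hand":-1}]' 25
```

```text
time: 4.35
ee_pos: [0.569, 0.15, 0.0816]
eef_rot: [-0.562, -0.429, 0.562, -0.429]
ft_force: [0.3, 0.4, 0.3]
width: 0.0873
t 4.35 tcp [0.569  0.15   0.0816] x [-0. -0. -1.] y-yaw -15.26 F [0.3 0.4 0.3] w 0.0873 q [ 0.31  0.48 -0.81  1.67  0.38  1.15 -0.87]
time: 5.15
ee_pos: [0.5689, 0.1508, 0.0817]
eef_rot: [0.562, 0.429, -0.562, 0.43]
ft_force: [-0.9, 0.8, 0.4]
width: 0.0436
```

```bash
python3 -m pendant '[{"translation":[0,0,1],"angular":[0,0,0],"hand":-1},{"translation":[0,0,2],"angular":[0,0,0],"hand":-1},{"translation":[0,0,3],"angular":[0,0,0],"hand":-1},{"translation":[0,0,3],"angular":[0,0,0],"hand":-1},{"translation":[0,0,3],"angular":[0,0,0],"hand":-1},{"translation":[0,0,1],"angular":[0,0,0],"hand":-1},{"translation":[-1,-2,0],"angular":[0,0,0],"hand":-1},{"translation":[-1.5,-3,0],"angular":[0,0,0],"hand":-1},{"translation":[-1.5,-3,0],"angular":[0,0,0],"hand":-1},{"translation":[-1.5,-3,0],"angular":[0,0,0],"hand":-1},{"translation":[-1,-2,0],"angular":[0,0,0],"hand":-1},{"translation":[-0.4,-1,0],"angular":[0,0,0],"hand":-1},{"translation":[0,0,-2],"angular":[0,0,0],"hand":-1},{"translation":[0,0,-3],"angular":[0,0,0],"hand":-1},{"translation":[0,0,-3],"angular":[0,0,0],"hand":-1},{"translation":[0,0,-2.5],"angular":[0,0,0],"hand":-1},{"translation":[0,0,-1],"angular":[0,0,0],"hand":-1},{"translation":[0,0,0],"angular":[0,0,0],"hand":-1},{"translation":[0,0,0],"angular":[0,0,0],"hand":-1}]'
python3 - <<'E'
from h import *
hold()
for c in ["scene","top"]:
    im=r.camera(c); cv2.imwrite(f"pics/{c}2.png",cv2.cvtColor(im,cv2.COLOR_RGB2BGR))
E
```

```text
time: 7.05
ee_pos: [0.5006, 0.0113, 0.0976]
eef_rot: [0.562, 0.43, -0.561, 0.43]
ft_force: [0.2, 0.3, -1.4]
width: 0.0436
t 7.05 tcp [0.5006 0.0113 0.0976] x [ 0.001  0.    -1.   ] y-yaw -15.16 F [ 0.2  0.3 -1.4] w 0.0436 q [ 0.63  0.25 -0.82  1.88  0.2   1.09 -0.54]
```

View pics/scene2.png

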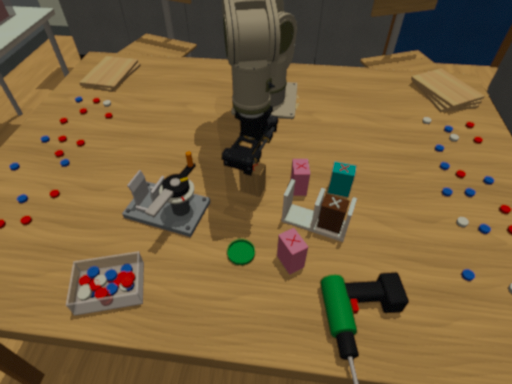

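The light blank has left its bay, now empty at about (215,298). It hangs under the gripper near (165,245), and the dark blank has not moved. I'm lowering gently to the bench.

```bash
python3 -m pendant '[{"translation":[0,0,-1.5],"angular":[0,0,0],"hand":-1},{"translation":[0,0,-0.8],"angular":[0,0,0],"hand":-1},{"translation":[0,0,-0.3],"angular":[0,0,0],"hand":-1},{"translation":[0,0,-0.1],"angular":[0,0,0],"hand":-1},{"translation":[0,0,-0.1],"angular":[0,0,0],"hand":-1},{"translation":[0,0,0],"angular":[0,0,0],"hand":-1},{"translation":[0,0,0],"angular":[0,0,0],"hand":-1}]'
```

```text
time: 7.85
ee_pos: [0.4996, 0.0108, 0.0696]
eef_rot: [-0.561, -0.429, 0.562, -0.43]
ft_force: [-8.6, -2.1, 16.6]
width: 0.0437
```

```bash
python3 -m pendant '[{"translation":[0,0,0.05],"angular":[0,0,0],"hand":-1},{"translation":[0,0,0],"angular":[0,0,0],"hand":0.2},{"translation":[0,0,0],"angular":[0,0,0],"hand":0.7},{"translation":[0,0,0],"angular":[0,0,0],"hand":1},{"translation":[0,0,0],"angular":[0,0,0],"hand":1},{"translation":[0,0,0],"angular":[0,0,0],"hand":1},{"translation":[0,0,0],"angular":[0,0,0],"hand":1},{"translation":[0,0,0],"angular":[0,0,0],"hand":1},{"translation":[0,0,2],"angular":[0,0,0],"hand":1},{"translation":[0,0,4],"angular":[0,0,0],"hand":1},{"translation":[0,0,4],"angular":[0,0,0],"hand":1},{"translation":[0,0,1],"angular":[0,0,0],"hand":1},{"translation":[0,0,0],"angular":[0,0,0],"hand":1},{"translation":[0,0,0],"angular":[0,0,0],"hand":1}]'
python3 - <<'E'
from h import *
hold()
for c in ["scene","wrist"]:
    im=r.camera(c); cv2.imwrite(f"pics/{c}3.png",cv2.cvtColor(im,cv2.COLOR_RGB2BGR))
E
```

```text
time: 9.25
ee_pos: [0.4994, 0.0106, 0.1781]
eef_rot: [-0.561, -0.43, 0.562, -0.429]
ft_force: [-0.9, -0.4, 0.3]
width: 0.087
t 9.25 tcp [0.4994 0.0106 0.1781] x [-0.001 -0.    -1.   ] y-yaw -15.21 F [-0.9 -0.4  0.3] w 0.087 q [ 0.67  0.15 -0.84  1.79  0.12  1.25 -0.47]
```

View pics/scene3.png

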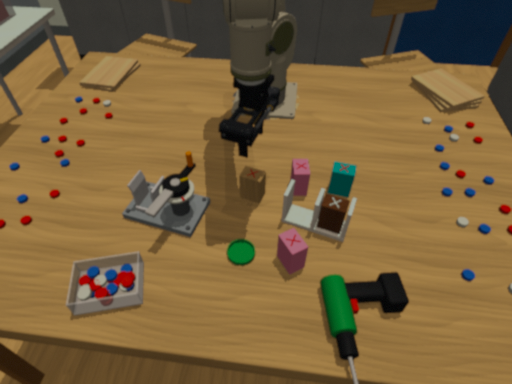

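View pics/wrist3.png

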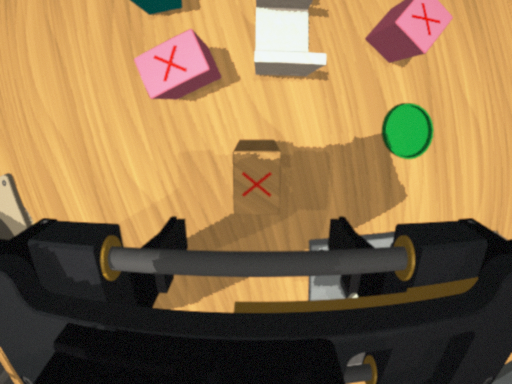

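The blank stands upright on the bench, at scene (183,253) and in the wrist view with its cross at (184,257). It is released and aligned with the jaws. Next is the offset for the regrasp.

Run:
```python
from h import *
P=wray(257,184,.09);s=r.read_state()
print(P,p2w('top',0,0,.09)[2])
a,b=wray(234.5,156,.09),wray(280.5,156,.09);c,d=wray(234.5,212,.09),wray(280,212,.09)
for p,q in((a,b),(c,d),(a,c),(b,d)):print(np.linalg.norm(q-p),np.degrees(np.arctan2(*(q-p)[1::-1])))
im=cv2.imread('pics/wrist3.png');cv2.imwrite('pics/w3c.png',cv2.resize(im[130:230,200:320],None,fx=5,fy=5,interpolation=cv2.INTER_CUBIC))
```

```text
[0.5002032  0.01257476 0.09      ] 0.09000000000000008
0.041760913848548145 -15.142423316825802
0.04355680658480319 -15.119465426828002
0.054207746421037935 -106.35937780542213
0.054181901306554314 -104.46075021232257
```

View pics/w3c.png

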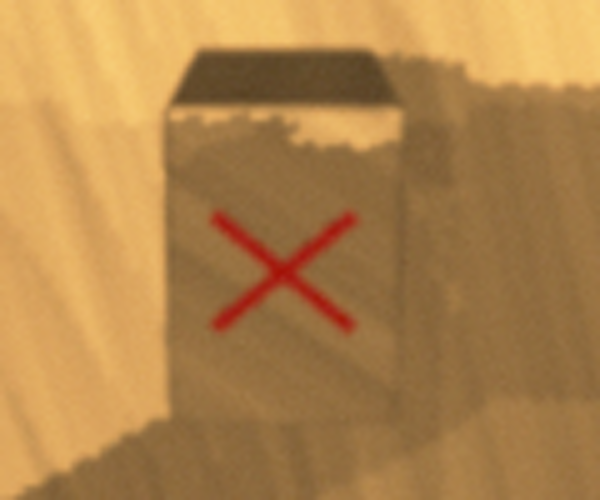

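```bash
python3 -m pendant '[{"translation":[0,0,0],"angular":[0,0,-7.5],"hand":1},{"translation":[0,0,0],"angular":[0,0,-7.5],"hand":1},{"translation":[0,0,0],"angular":[0,0,-7.5],"hand":1},{"translation":[0,0,0],"angular":[0,0,-7.5],"hand":1},{"translation":[0,0,0],"angular":[0,0,-7.5],"hand":1},{"translation":[0,0,0],"angular":[0,0,-7.5],"hand":1},{"translation":[0,0,0],"angular":[0,0,-7.5],"hand":1},{"translation":[0,0,0],"angular":[0,0,-7.5],"hand":1},{"translation":[0,0,0],"angular":[0,0,-7.5],"hand":1},{"translation":[0,0,0],"angular":[0,0,-7.5],"hand":1},{"translation":[0,0,0],"angular":[0,0,-7.5],"hand":1},{"translation":[0,0,0],"angular":[0,0,-7.5],"hand":1},{"translation":[0,0.1,0],"angular":[0,0,0],"hand":1},{"translation":[0,0,0],"angular":[0,0,0],"hand":1}]'
python3 - <<'E'
from h import *
hold()
im=r.camera("wrist"); cv2.imwrite("pics/w4.png",cv2.cvtColor(im,cv2.COLOR_RGB2BGR))
print([(d['point'],d['confidence']) for d in r.find_in('wrist','blank')])
E
```

```text
time: 10.75
ee_pos: [0.4995, 0.0121, 0.1784]
eef_rot: [-0.701, 0.092, 0.702, 0.092]
ft_force: [0.5, 0.9, -0.0]
width: 0.0873
t 10.75 tcp [0.4995 0.0121 0.1784] x [-0.001  0.    -1.   ] y-yaw -104.95 F [ 0.5  0.9 -0. ] w 0.0873 q [ 0.55  0.13 -0.71  1.79  0.09  1.25 -2.02]
[([227.1, 150.5], 0.82), ([35.2, 99.6], 0.66), ([179.0, 257.3], 0.61)]
```

View pics/w4.png

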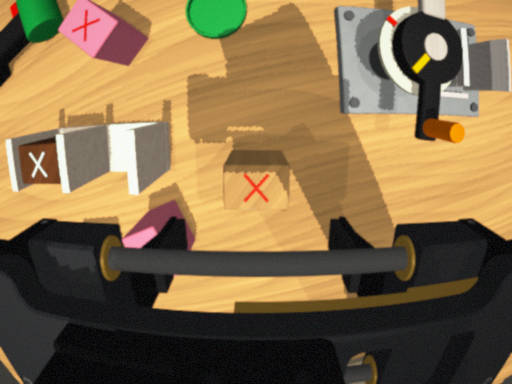

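The blank stands at (188,256), square between the jaws along its 62 mm sides, with the pink block clear of the left finger. Descending and gripping.

```bash
python3 -m pendant '[{"translation":[0,0,-2],"angular":[0,0,0],"hand":1},{"translation":[0,0,-3],"angular":[0,0,0],"hand":1},{"translation":[0,0,-3],"angular":[0,0,0],"hand":1},{"translation":[0,0,-1.7],"angular":[0,0,0],"hand":1},{"translation":[0,0,-0.5],"angular":[0,0,0],"hand":1},{"translation":[0,0,0],"angular":[0,0,0],"hand":1},{"translation":[0,0,0],"angular":[0,0,0],"hand":-1},{"translation":[0,0,0],"angular":[0,0,0],"hand":-1},{"translation":[0,0,0],"angular":[0,0,0],"hand":-1},{"translation":[0,0,0],"angular":[0,0,0],"hand":-1},{"translation":[0,0,0],"angular":[0,0,0],"hand":-1},{"translation":[0,0,0],"angular":[0,0,0],"hand":-1}]' 25
python3 - <<'E'
from h import *
hold()
E
python3 -m pendant '[{"translation":[0,0,1],"angular":[0,0,0],"hand":-1},{"translation":[0,0,2.5],"angular":[0,0,0],"hand":-1},{"translation":[0,0,3],"angular":[0,0,0],"hand":-1},{"translation":[0,0,3],"angular":[0,0,0],"hand":-1},{"translation":[0,0,3],"angular":[0,0,0],"hand":-1},{"translation":[0,0,3],"angular":[0,0,0],"hand":-1},{"translation":[0,0,1.5],"angular":[0,0,0],"hand":-1},{"translation":[0,0,0],"angular":[0,0,0],"hand":-1}]'
python3 - <<'E'
from h import *
hold()
E
```

```text
time: 12.05
ee_pos: [0.4999, 0.0118, 0.0773]
eef_rot: [0.701, -0.094, -0.701, -0.093]
ft_force: [-0.5, 0.4, 0.8]
width: 0.0472
t 12.05 tcp [0.4999 0.0118 0.0773] x [ 0. -0. -1.] y-yaw -105.2 F [-0.5  0.4  0.8] w 0.0472 q [ 0.51  0.25 -0.69  1.91  0.18  1.05 -2.09]
time: 12.85
ee_pos: [0.5011, 0.0121, 0.25]
eef_rot: [0.702, -0.093, -0.699, -0.093]
ft_force: [0.6, 0.6, 0.1]
width: 0.0005
t 12.85 tcp [0.5011 0.0121 0.25  ] x [ 0.004 -0.    -1.   ] y-yaw -105.19 F [0.6 0.6 0.1] w 0.0005 q [ 0.56  0.08 -0.71  1.69  0.06  1.39 -1.99]
```

The fingers passed 62 mm and shut empty. I need to look before doing anything else.

Run:
```python
from h import *
for c in ["scene","top","wrist"]:
    im=r.camera(c); im=cv2.cvtColor(im,cv2.COLOR_RGB2BGR);cv2.imwrite(f"pics/{c}5.png",im)
    if c=='scene': cv2.imwrite("pics/s5c.png",cv2.resize(im[110:270,100:400],None,fx=2.6,fy=2.6,interpolation=cv2.INTER_CUBIC))
```

```text
(no output)
```

View pics/s5c.png

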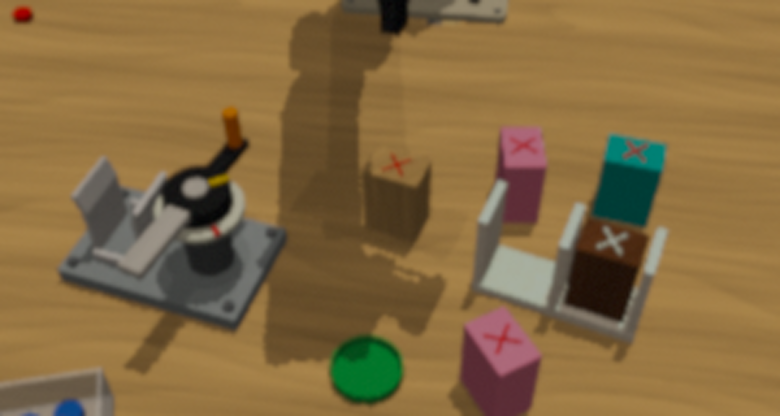

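View pics/wrist5.png

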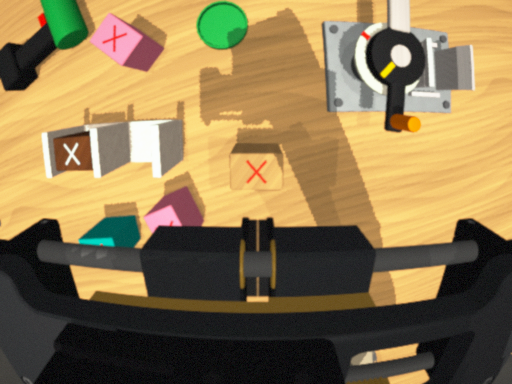

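View pics/top5.png

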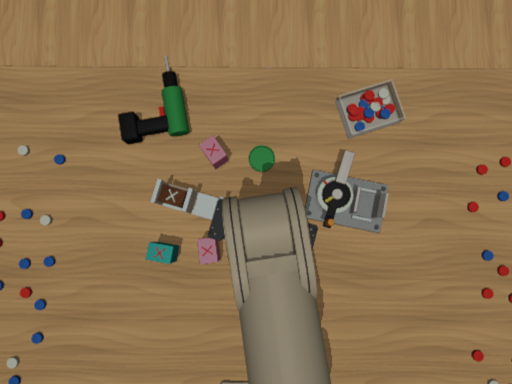

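Run:
```python
from h import *
hold()
print('wrist now',wray(256,172,.09))
print('scene now', p2w('scene',100+397/2.6-.3,110+164/2.6-.3,.09))
K=lambda x,y:(100+x/2.6-.3,110+y/2.6-.3)
print('scene base corners',p2w('scene',*K(366,205),0),p2w('scene',*K(408,244),0),p2w('scene',*K(430,208),0))
im=cv2.imread('pics/scene3.png');cv2.imwrite('pics/s3c.png',cv2.resize(im[110:270,200:350],None,fx=3.7,fy=3.7,interpolation=cv2.INTER_CUBIC))
im=cv2.imread('pics/scene5.png');cv2.imwrite('pics/s5d.png',cv2.resize(im[110:270,200:350],None,fx=3.7,fy=3.7,interpolation=cv2.INTER_CUBIC))
im=cv2.imread('pics/wrist5.png');cv2.imwrite('pics/w5d.png',cv2.resize(im[130:220,200:320],None,fx=5,fy=5,interpolation=cv2.INTER_CUBIC))
```

```text
t 13.0 tcp [0.4995 0.0118 0.2465] x [-0.001 -0.    -1.   ] y-yaw -105.19 F [-0.3 -0.7 -0.1] w 0.0005 q [ 0.56  0.09 -0.71  1.69  0.06  1.39 -1.99]
wrist now [0.49852566 0.01307253 0.09      ]
scene now [0.50059321 0.01536059 0.09      ]
scene base corners [ 0.4795217  -0.02284882  0.        ] [ 5.31243424e-01  3.10880331e-02 -1.11022302e-16] [0.47517954 0.04937176 0.        ]
```

View pics/s3c.png

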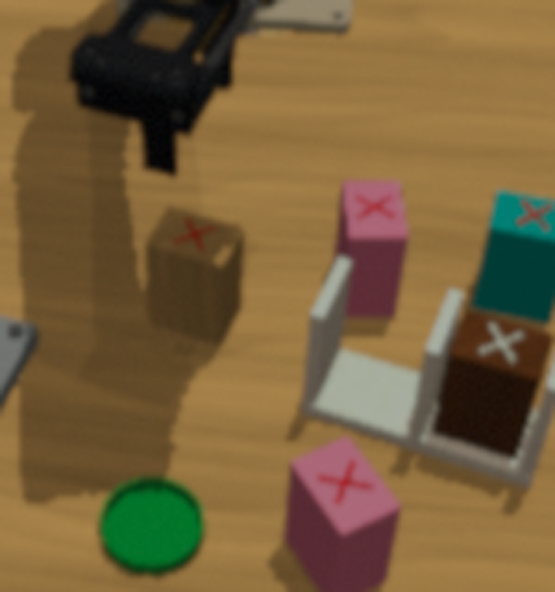

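View pics/s5d.png

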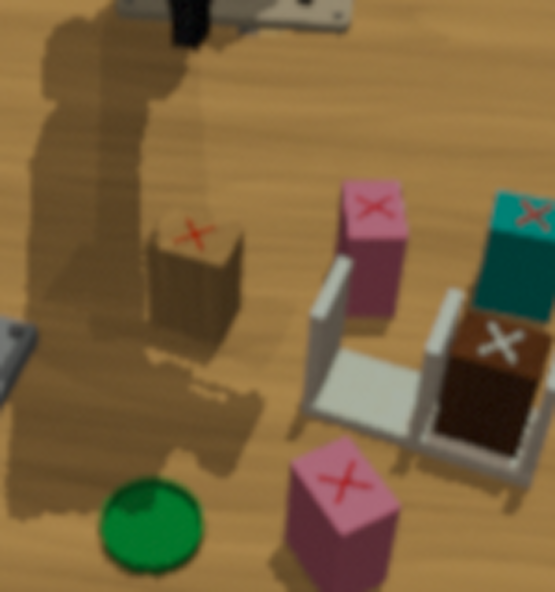

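View pics/w5d.png

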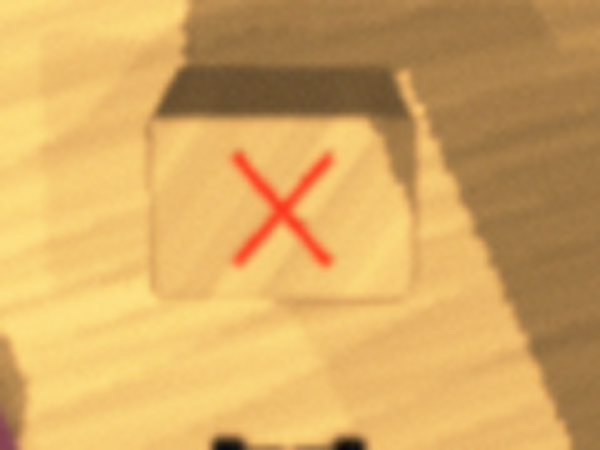

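Run:
```python
from h import *
for n in (3,5):
    im=cv2.imread(f'pics/scene{n}.png');im=cv2.resize(im,None,fx=4,fy=4,interpolation=cv2.INTER_CUBIC)
    y=np.radians(-15.1);Rz=np.array([[np.cos(y),-np.sin(y)],[np.sin(y),np.cos(y)]])
    for z,col in((0,(0,255,255)),(.09,(255,255,0))):
        c=np.array([[a*.022,b*.031] for a,b in((1,1),(1,-1),(-1,-1),(-1,1))])@Rz.T+[.4995,.0125]
        p=(w2p('scene',np.c_[c,np.full(4,z)])+.5)*4
        cv2.polylines(im,[p.astype(int)],True,col,1)
    cv2.imwrite(f'pics/ov{n}.png',im[560:880,850:1200])
cv2.imwrite('pics/ov.png',np.hstack([cv2.imread('pics/ov3.png'),cv2.imread('pics/ov5.png')]))
```

```text
(no output)
```

View pics/ov.png

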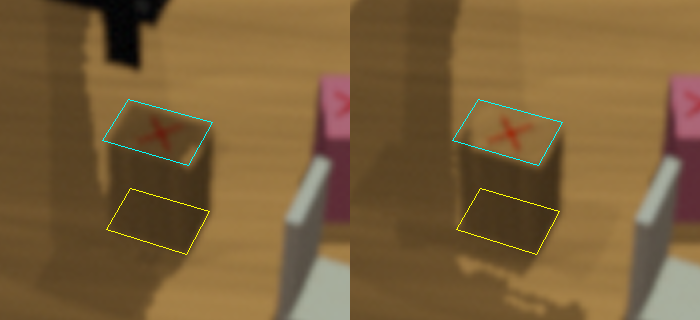

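The blank still stands exactly where it was: the overlay matches and the cross is at about (0.4995, 0.0125). So the jaws closed without touching it. I'll reopen fully, check the opening, go down again and check before closing.

```bash
python3 -m pendant '[{"translation":[0,0,-2],"angular":[0,0,0],"hand":1},{"translation":[0,0,-2],"angular":[0,0,0],"hand":1},{"translation":[0,0,-1],"angular":[0,0,0],"hand":1},{"translation":[0,0,0],"angular":[0,0,0],"hand":1},{"translation":[0,0,0],"angular":[0,0,0],"hand":1},{"translation":[0,0,0],"angular":[0,0,0],"hand":1},{"translation":[0,0,0],"angular":[0,0,0],"hand":1},{"translation":[0,0,0],"angular":[0,0,0],"hand":1},{"translation":[0,0,0],"angular":[0,0,0],"hand":1},{"translation":[0,0,0],"angular":[0,0,0],"hand":1},{"translation":[0,0,0],"angular":[0,0,0],"hand":1},{"translation":[0,0,0],"angular":[0,0,0],"hand":1},{"translation":[0,0,0],"angular":[0,0,0],"hand":1},{"translation":[0,0,0],"angular":[0,0,0],"hand":1}]' 25
python3 - <<'E'
from h import *
hold()
im=r.camera("wrist"); cv2.imwrite("pics/w6.png",cv2.cvtColor(im,cv2.COLOR_RGB2BGR))
E
python3 -m pendant '[{"translation":[0,0,-2],"angular":[0,0,0],"hand":1},{"translation":[0,0,-3],"angular":[0,0,0],"hand":1},{"translation":[0,0,-3],"angular":[0,0,0],"hand":1},{"translation":[0,0,-3],"angular":[0,0,0],"hand":1},{"translation":[0,0,-1],"angular":[0,0,0],"hand":1},{"translation":[0,0,0],"angular":[0,0,0],"hand":1}]'
python3 - <<'E'
from h import *
hold()
for c in ["scene","wrist"]:
    im=r.camera(c); cv2.imwrite(f"pics/{c}7.png",cv2.cvtColor(im,cv2.COLOR_RGB2BGR))
im=cv2.imread('pics/scene7.png');cv2.imwrite('pics/s7c.png',cv2.resize(im[90:250,180:350],None,fx=3.7,fy=3.7,interpolation=cv2.INTER_CUBIC))
E
```

```text
time: 14.4
ee_pos: [0.4999, 0.0118, 0.1971]
eef_rot: [-0.701, 0.094, 0.701, 0.093]
ft_force: [-0.4, -0.5, -0.3]
width: 0.0867
t 14.4 tcp [0.4999 0.0118 0.1971] x [-0. -0. -1.] y-yaw -105.2 F [-0.4 -0.5 -0.3] w 0.0867 q [ 0.56  0.12 -0.71  1.77  0.08  1.29 -2.01]
time: 15.05
ee_pos: [0.4991, 0.0119, 0.0763]
eef_rot: [-0.7, 0.093, 0.702, 0.093]
ft_force: [0.4, -0.3, 0.5]
width: 0.0869
t 15.05 tcp [0.4991 0.0119 0.0763] x [-0.002  0.    -1.   ] y-yaw -105.19 F [ 0.4 -0.3  0.5] w 0.0869 q [ 0.52  0.25 -0.7   1.91  0.19  1.05 -2.1 ]
```

View pics/s7c.png

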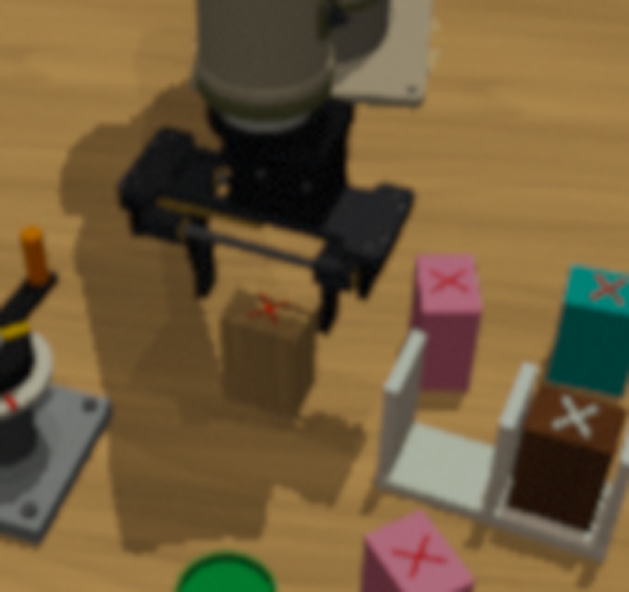

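View pics/wrist7.png

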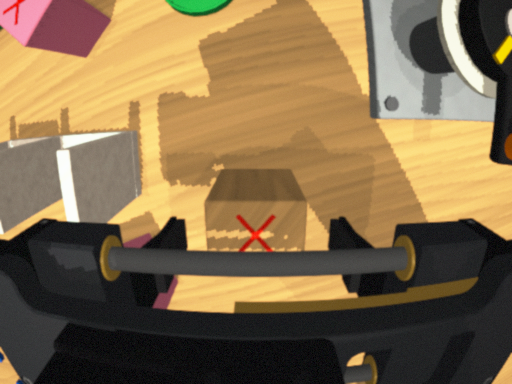

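Run:
```python
from h import *
hold()
s=r.read_state();Q=R.from_quat(s['eef_rot']).as_matrix()
for sg in(-1,1):
    P=s['ee_pos']+Q@[.025,sg*.0435,0];print(P,(w2p('scene',P)[0]-[180,90])*3.7)
P=s['ee_pos']+Q@[.0,0,0];print((w2p('scene',P)[0]-[180,90])*3.7)
# wrist cam projection of tip
i=r.camera_info('wrist');M=np.linalg.inv(i['mount'])
for p in([.025,.0435,0],[.025,-.0435,0],[.0,.0435,0]):
    q=M[:3,:3]@p+M[:3,3];th=np.arctan2(np.hypot(*q[:2]),q[2]);u=q[:2]/np.hypot(*q[:2])*th*i['fx'];print('tip px',u+[i['cx'],i['cy']])
# blank corners along depth: from scene and wrist
print(wray(256,234,.09),wray(223,198,.09),wray(288,198,.09),wray(206,170,0))
```

```text
t 15.15 tcp [0.5007 0.012  0.0784] x [ 0.001  0.    -1.   ] y-yaw -105.19 F [-0.3  0.2  0.1] w 0.087 q [ 0.52  0.25 -0.7   1.91  0.18  1.05 -2.1 ]
[0.5121403  0.05397326 0.053411  ] [317.59844294 356.7835303 ]
[ 0.48934361 -0.02998691  0.05337763] [210.64991807 325.2496925 ]
[263.3389732  317.23193293]
tip px [315.70316664 211.14224713]
tip px [198.02088189 211.10831549]
tip px [322.60113121 224.3924752 ]
[0.49979638 0.01275531 0.09      ] [0.52740936 0.02547964 0.09      ] [ 0.51735107 -0.01164387  0.09      ] [0.53107635 0.05087068 0.        ]
```

Run:
```python
from h import *
im=cv2.imread('pics/scene2.png');a=cv2.resize(im[90:220,190:330],None,fx=5,fy=5,interpolation=cv2.INTER_CUBIC)
cv2.imwrite('pics/s2c.png',a)
im=cv2.imread('pics/wrist7.png');cv2.imwrite('pics/w7c.png',cv2.resize(im[150:330,90:420],None,fx=2.4,fy=2.4,interpolation=cv2.INTER_CUBIC))
```

```text
(no output)
```

View pics/s2c.png

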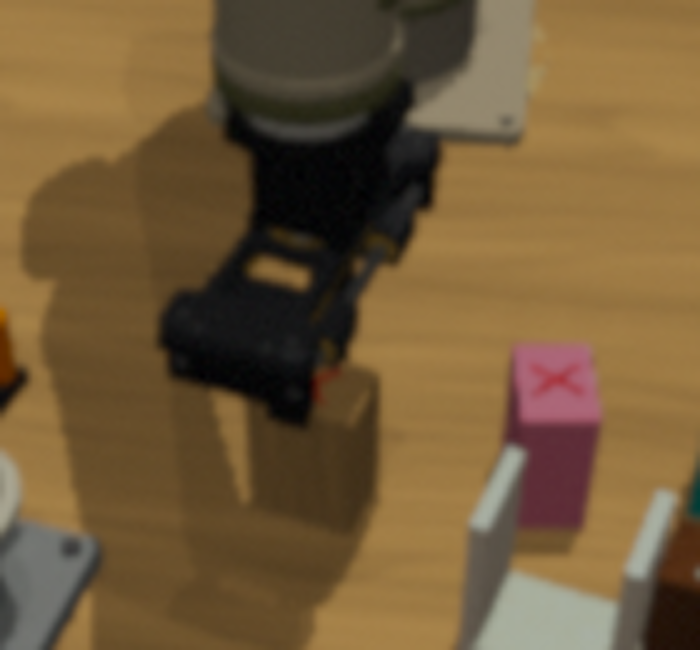

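View pics/w7c.png

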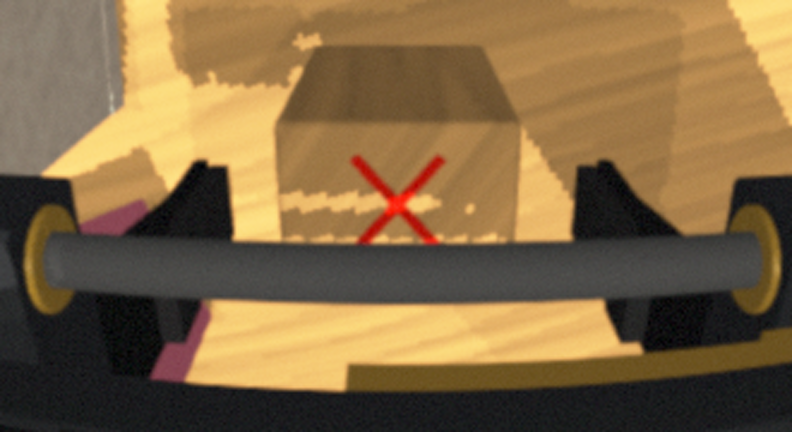

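This explains the miss. In the holding picture, only a few mm of finger overlap the blank's top. Here the tips, at scene crop (205,290) and (328,325), are about 34 px above where the pose reading puts them. The real fingertips sit about 40 mm higher than the stated tool geometry gives: with TCP z 77 mm they passed over a 90 mm top, and with TCP z 82 mm they held a 102 mm top by a few mm. I'll apply that offset and go 42 mm lower.

```bash
python3 -m pendant '[{"translation":[0,0.05,-1],"angular":[0,0,0],"hand":1},{"translation":[0,0,-1],"angular":[0,0,0],"hand":1},{"translation":[0,0,-1],"angular":[0,0,0],"hand":1},{"translation":[0,0,0],"angular":[0,0,0],"hand":1}]';python3 -m pendant '[{"translation":[0,0,-0.8],"angular":[0,0,0],"hand":1},{"translation":[0,0,-0.4],"angular":[0,0,0],"hand":1},{"translation":[0,0,0],"angular":[0,0,0],"hand":1}]'
python3 - <<'E'
from h import *
hold()
for c in ["scene"]:
    im=r.camera(c); cv2.imwrite(f"pics/{c}8.png",cv2.cvtColor(im,cv2.COLOR_RGB2BGR))
im=cv2.imread('pics/scene8.png');cv2.imwrite('pics/s8c.png',cv2.resize(im[90:250,180:350],None,fx=3.7,fy=3.7,interpolation=cv2.INTER_CUBIC))
E
```

```text
time: 15.55
ee_pos: [0.4989, 0.0123, 0.0456]
eef_rot: [-0.7, 0.094, 0.702, 0.093]
ft_force: [-0.1, -0.3, 0.1]
width: 0.0869
time: 15.85
ee_pos: [0.4995, 0.0123, 0.0345]
eef_rot: [-0.701, 0.094, 0.701, 0.093]
ft_force: [0.3, -0.9, 0.2]
width: 0.0875
t 15.85 tcp [0.4995 0.0123 0.0345] x [-0.001  0.    -1.   ] y-yaw -105.2 F [ 0.3 -0.9  0.2] w 0.0875 q [ 0.49  0.31 -0.68  1.94  0.24  0.97 -2.14]
```

View pics/s8c.png

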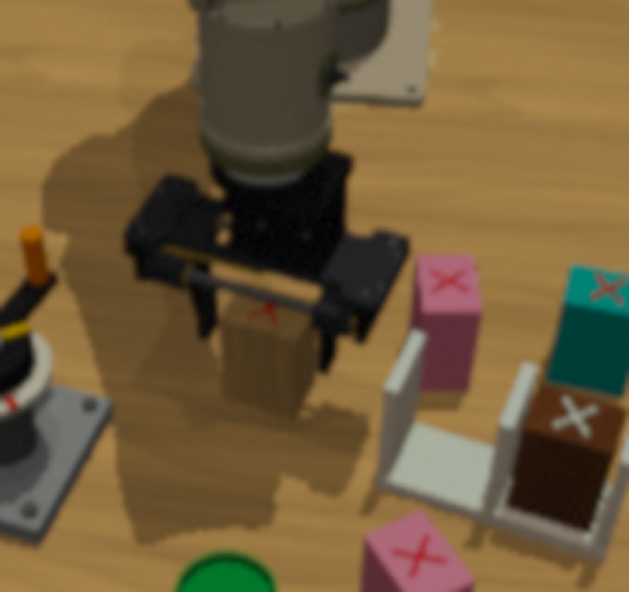

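The fingers now straddle the upper half of the blank, with tips at crop (205,335) and (325,370). The body is clear above it. Closing.

```bash
python3 -m pendant '[{"translation":[0,0,0],"angular":[0,0,0],"hand":-1},{"translation":[0,0,0],"angular":[0,0,0],"hand":-1},{"translation":[0,0,0],"angular":[0,0,0],"hand":-1},{"translation":[0,0,0],"angular":[0,0,0],"hand":-1},{"translation":[0,0,0],"angular":[0,0,0],"hand":-1},{"translation":[0,0,0],"angular":[0,0,0],"hand":-1}]' 30; python3 -m pendant '[{"translation":[0,0,1],"angular":[0,0,0],"hand":-1},{"translation":[0,0,2],"angular":[0,0,0],"hand":-1},{"translation":[0,0,0],"angular":[0,0,0],"hand":-1},{"translation":[0,0,0],"angular":[0,0,0],"hand":-1}]'
python3 - <<'E'
from h import *
hold()
for c in ["wrist"]:
    im=r.camera(c); cv2.imwrite(f"pics/{c}9.png",cv2.cvtColor(im,cv2.COLOR_RGB2BGR))
E
```

```text
time: 16.5
ee_pos: [0.5001, 0.0124, 0.0353]
eef_rot: [0.701, -0.094, -0.701, -0.093]
ft_force: [0.1, 1.0, 1.5]
width: 0.0617
time: 16.9
ee_pos: [0.5001, 0.0121, 0.0654]
eef_rot: [0.701, -0.094, -0.701, -0.093]
ft_force: [0.3, 0.3, -1.4]
width: 0.0617
t 16.9 tcp [0.5001 0.0121 0.0654] x [ 0.001 -0.    -1.   ] y-yaw -105.21 F [ 0.3  0.3 -1.4] w 0.0617 q [ 0.51  0.27 -0.7   1.92  0.2   1.02 -2.11]
```

View pics/wrist9.png

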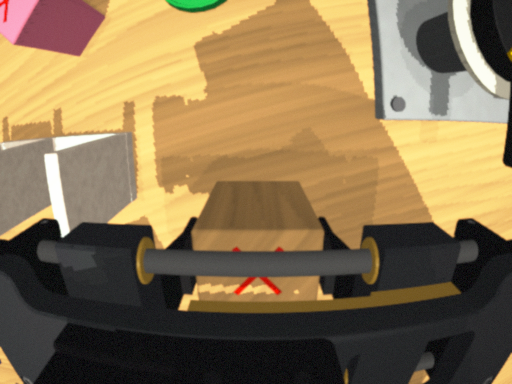

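Held, with the jaw opening at 61.7 mm as it should be. Now lift above the post, then travel and turn to above the nest.

```bash
python3 -m pendant '[{"translation":[0,0,2],"angular":[0,0,0],"hand":-1},{"translation":[0,0,3.5],"angular":[0,0,0],"hand":-1},{"translation":[0,0,3.5],"angular":[0,0,0],"hand":-1},{"translation":[0,0,3.5],"angular":[0,0,0],"hand":-1},{"translation":[0,0,3.5],"angular":[0,0,0],"hand":-1},{"translation":[0,0,1.5],"angular":[0,0,0],"hand":-1},{"translation":[0.6,-2.2,0],"angular":[0,0,7.8],"hand":-1},{"translation":[0.6,-2.2,0],"angular":[0,0,7.8],"hand":-1},{"translation":[0.6,-2.2,0],"angular":[0,0,7.8],"hand":-1},{"translation":[0.6,-2.2,0],"angular":[0,0,7.8],"hand":-1},{"translation":[0.6,-2.2,0],"angular":[0,0,7.8],"hand":-1},{"translation":[0.6,-2.2,0],"angular":[0,0,7.8],"hand":-1},{"translation":[0.6,-2.2,0],"angular":[0,0,7.8],"hand":-1},{"translation":[0.6,-2.2,0],"angular":[0,0,7.8],"hand":-1},{"translation":[0.6,-2.2,0],"angular":[0,0,7.8],"hand":-1},{"translation":[0.6,-2.2,0],"angular":[0,0,7.8],"hand":-1},{"translation":[0.7,-2.5,0],"angular":[0,0,8],"hand":-1},{"translation":[0.7,-2.5,0],"angular":[0,0,8],"hand":-1},{"translation":[0,0,0],"angular":[0,0,0],"hand":-1},{"translation":[0,0,0],"angular":[0,0,0],"hand":-1}]'
python3 - <<'E'
from h import *
hold()
for c in ["wrist","scene","top"]:
    im=r.camera(c); cv2.imwrite(f"pics/{c}10.png",cv2.cvtColor(im,cv2.COLOR_RGB2BGR))
E
```

```text
time: 18.95
ee_pos: [0.5735, -0.2578, 0.2387]
eef_rot: [-0.547, -0.449, 0.547, -0.447]
ft_force: [-0.5, 0.6, -1.6]
width: 0.0619
t 18.95 tcp [ 0.5735 -0.2578  0.2387] x [-0.002  0.002 -1.   ] y-yaw -11.33 F [-0.5  0.6 -1.6] w 0.0619 q [ 0.87  0.41 -0.7   1.37  0.26  1.45 -0.02]
```

View pics/wrist10.png

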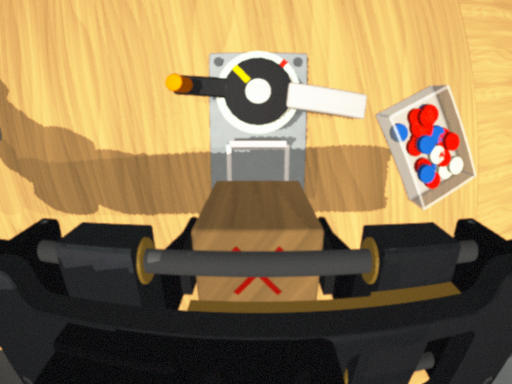

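View pics/scene10.png

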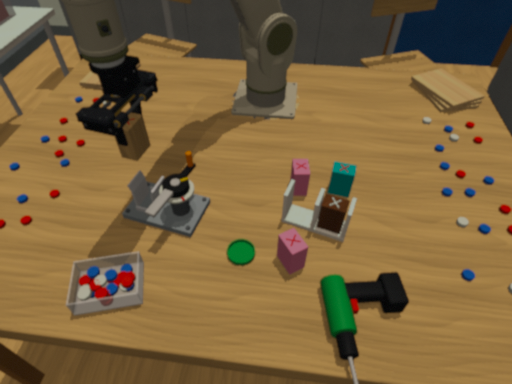

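Run:
```python
from h import *
im=cv2.imread('pics/wrist10.png');cv2.imwrite('pics/w10c.png',cv2.resize(im[40:310,160:340],None,fx=2.2*1,fy=2.2,interpolation=cv2.INTER_CUBIC))
im=cv2.imread('pics/wrist10.png');cv2.imwrite('pics/w10d.png',cv2.resize(im[40:200,180:380],None,fx=3.7,fy=3.7,interpolation=cv2.INTER_CUBIC))
```

```text
(no output)
```

View pics/w10d.png

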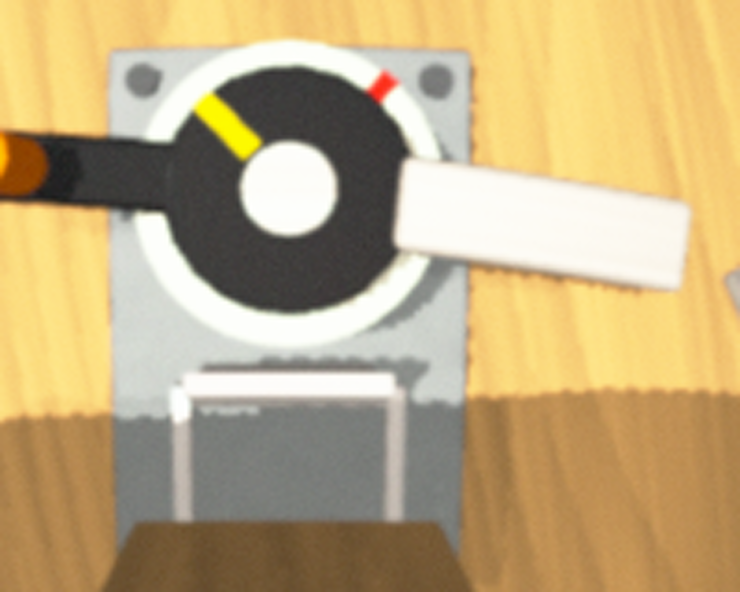

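Run:
```python
from h import *
C=lambda x,y:(180+x/3.7-.37,40+y/3.7-.37)
a=wray(*C(109,50),.02);b=wray(*C(470,50),.02);print('corners',a,b,np.linalg.norm(a-b),np.degrees(np.arctan2(*(b-a)[1::-1])))
y=np.radians(-11.3);ex=np.array([np.cos(y),np.sin(y)]);ey=np.array([-ex[1],ex[0]])
m=(a+b)[:2]/2; print('nest from corners',m-ey*.1475,'nest cheek-based below')
k=wray(*C(288,188),.131);print('axis',k,'nest from axis',k[:2]-ey*.09)
e=wray(*C(290,392),.101);print('cheek top far->', e)  # top outer/inner edges
for yy in(373,395):
  e=wray(*C(290,yy),.101);print('offset of cheek edge from axis along -y',(k[:2]-e[:2])@ey)
l=wray(*C(182,395),.032);rr=wray(*C(396,395),.032);print('end stops mid dx from axis',((l+rr)/2-k)[:2]@ex,np.linalg.norm(l-rr))
s=r.read_state();zb=s['ee_pos'][2]-.0353
p=wray(*C(137,522),zb);q=wray(*C(440,522),zb);print('blank bottom edge',p,q,np.linalg.norm(p-q),'centre',((p+q)/2)[:2]-ey*.022, np.degrees(np.arctan2(*(q-p)[1::-1])))
i=((256+0));t=wray(257.5,269,zb+.09);print('cross',t,'tcp',s['ee_pos'])
```

```text
corners [ 0.54051689 -0.10129383  0.02      ] [ 0.66735811 -0.12622043  0.02      ] 0.1292672756706311 -11.117982519660893
nest from corners [ 0.57503544 -0.25839779] nest cheek-based below
axis [ 0.59227611 -0.16981409  0.131     ] nest from axis [ 0.57464096 -0.25806941]
cheek top far-> [ 0.58169307 -0.22659548  0.101     ]
offset of cheek edge from axis along -y 0.05218060109535383
offset of cheek edge from axis along -y 0.05863683242554975
end stops mid dx from axis 0.0005853333422473073 0.07588755922475873
blank bottom edge [ 0.54891118 -0.23199814  0.20468367] [ 0.60895356 -0.24382923  0.20468367] 0.06119691763564033 centre [ 0.57462156 -0.25948721] -11.147078187398378
cross [ 0.5749007  -0.25774248  0.29468367] tcp [ 0.57396476 -0.25640832  0.23998367]
```

Nest centre by wrist is (0.5747, -0.2582), by top camera (0.5742, -0.2581). Both blank estimates are within 1.3 mm of it, and yaw is within 0.2°. Going down, slowing at the mouth.

```bash
python3 -m pendant '[{"translation":[0.05,0.03,-2],"angular":[0,0,0.1],"hand":-1},{"translation":[0,0,-3],"angular":[0,0,0],"hand":-1},{"translation":[0,0,-3],"angular":[0,0,0],"hand":-1},{"translation":[0,0,-2],"angular":[0,0,0],"hand":-1},{"translation":[0,0,-1],"angular":[0,0,0],"hand":-1},{"translation":[0,0,-1],"angular":[0,0,0],"hand":-1},{"translation":[0,0,0],"angular":[0,0,0],"hand":-1}]'
python3 -m pendant '[{"translation":[0,0,-1],"angular":[0,0,0],"hand":-1},{"translation":[0,0,-1],"angular":[0,0,0],"hand":-1},{"translation":[0,0,-1],"angular":[0,0,0],"hand":-1},{"translation":[0,0,0],"angular":[0,0,0],"hand":-1}]'
python3 - <<'E'
from h import *
hold()
for c in ["wrist","scene"]:
    im=r.camera(c); cv2.imwrite(f"pics/{c}11.png",cv2.cvtColor(im,cv2.COLOR_RGB2BGR))
im=cv2.imread('pics/scene11.png');cv2.imwrite('pics/s11c.png',cv2.resize(im[90:250,80:250],None,fx=3.7,fy=3.7,interpolation=cv2.INTER_CUBIC))
E
```

```text
time: 19.8
ee_pos: [0.5742, -0.257, 0.1196]
eef_rot: [-0.546, -0.45, 0.546, -0.449]
ft_force: [-0.2, 1.0, -1.0]
width: 0.062
time: 20.2
ee_pos: [0.5735, -0.2572, 0.0883]
eef_rot: [-0.546, -0.45, 0.546, -0.449]
ft_force: [0.2, 0.1, -2.2]
width: 0.0618
t 20.2 tcp [ 0.5735 -0.2572  0.0883] x [-0.002  0.001 -1.   ] y-yaw -11.1 F [ 0.2  0.1 -2.2] w 0.0618 q [ 0.85  0.52 -0.67  1.56  0.34  1.18 -0.07]
```

View pics/s11c.png

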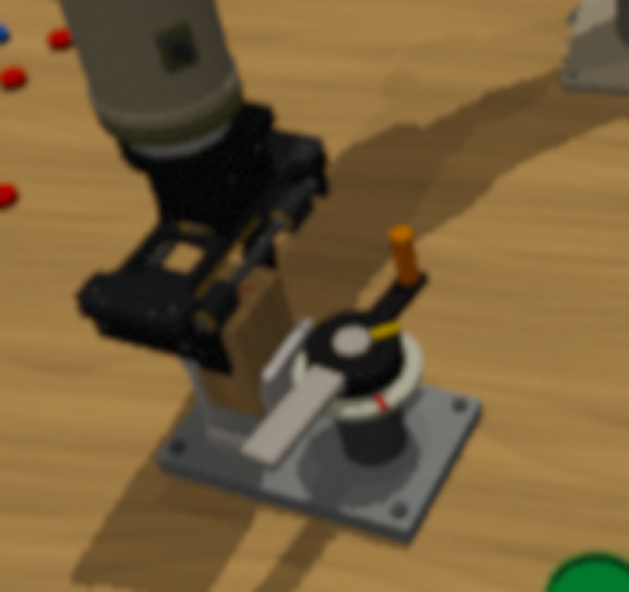

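View pics/wrist11.png

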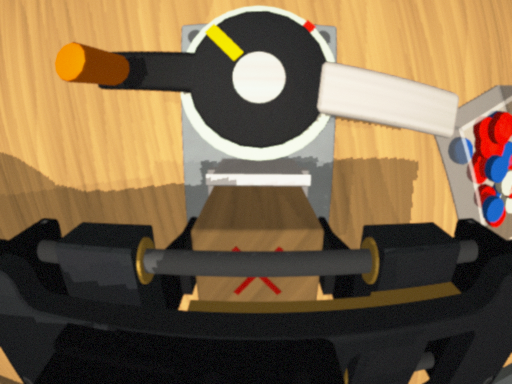

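The blank is between the cheeks, with no contact force. The ear and post are well clear of the gripper. Continuing to the floor.

```bash
python3 -m pendant '[{"translation":[0,0,-1],"angular":[0,0,0],"hand":-1},{"translation":[0,0,-1],"angular":[0,0,0],"hand":-1},{"translation":[0,0,-0.5],"angular":[0,0,0],"hand":-1},{"translation":[0,0,0],"angular":[0,0,0],"hand":-1}]'
python3 -m pendant '[{"translation":[0,0,-0.4],"angular":[0,0,0],"hand":-1},{"translation":[0,0,-0.2],"angular":[0,0,0],"hand":-1},{"translation":[0,0,-0.1],"angular":[0,0,0],"hand":-1},{"translation":[0,0,0],"angular":[0,0,0],"hand":-1},{"translation":[0,0,0],"angular":[0,0,0],"hand":-1}]'
```

```text
time: 20.7
ee_pos: [0.5737, -0.2572, 0.0639]
eef_rot: [-0.546, -0.45, 0.546, -0.449]
ft_force: [-0.6, -0.3, -1.5]
width: 0.0617
time: 21.2
ee_pos: [0.5745, -0.2574, 0.0583]
eef_rot: [0.546, 0.449, -0.546, 0.449]
ft_force: [-0.5, -0.1, -0.8]
width: 0.0617
```

```bash
python3 -m pendant '[{"translation":[0,0,-0.15],"angular":[0,0,0],"hand":-1},{"translation":[0,0,-0.1],"angular":[0,0,0],"hand":-1},{"translation":[0,0,0],"angular":[0,0,0],"hand":-1},{"translation":[0,0,0],"angular":[0,0,0],"hand":-1}]'
python3 -m pendant '[{"translation":[0,0,-0.05],"angular":[0,0,0],"hand":-1},{"translation":[0,0,0],"angular":[0,0,0],"hand":-1},{"translation":[0,0,0],"angular":[0,0,0],"hand":-1}]'
```

```text
time: 21.6
ee_pos: [0.5744, -0.2574, 0.0556]
eef_rot: [0.546, 0.449, -0.546, 0.449]
ft_force: [0.5, 0.2, -0.7]
width: 0.0616
time: 21.9
ee_pos: [0.5745, -0.2574, 0.0554]
eef_rot: [0.546, 0.449, -0.546, 0.449]
ft_force: [-1.8, 0.8, 1.8]
width: 0.0618
```

Contact comes at TCP z 55.4 mm, against the predicted 55.3 mm. Releasing and rising.

```bash
python3 -m pendant '[{"translation":[0,0,-0.03],"angular":[0,0,0],"hand":-1},{"translation":[0,0,0],"angular":[0,0,0],"hand":0.6},{"translation":[0,0,0],"angular":[0,0,0],"hand":1},{"translation":[0,0,0],"angular":[0,0,0],"hand":1},{"translation":[0,0,0],"angular":[0,0,0],"hand":1},{"translation":[0,0,0],"angular":[0,0,0],"hand":1},{"translation":[0,0,0],"angular":[0,0,0],"hand":1}]'
python3 -m pendant '[{"translation":[0,0,1],"angular":[0,0,0],"hand":1},{"translation":[0,0,3],"angular":[0,0,0],"hand":1},{"translation":[0,0,4],"angular":[0,0,0],"hand":1},{"translation":[0,0,4],"angular":[0,0,0],"hand":1},{"translation":[0,0,4],"angular":[0,0,0],"hand":1},{"translation":[0,0,3],"angular":[0,0,0],"hand":1},{"translation":[0,0,0],"angular":[0,0,0],"hand":1},{"translation":[0,0,0],"angular":[0,0,0],"hand":1}]'
python3 - <<'E'
from h import *
hold()
for c in ["wrist","scene"]:
    im=r.camera(c); cv2.imwrite(f"pics/{c}12.png",cv2.cvtColor(im,cv2.COLOR_RGB2BGR))
im=cv2.imread('pics/scene12.png');cv2.imwrite('pics/s12c.png',cv2.resize(im[90:250,80:250],None,fx=3.7,fy=3.7,interpolation=cv2.INTER_CUBIC))
E
```

```text
time: 22.6
ee_pos: [0.5744, -0.2574, 0.0548]
eef_rot: [0.546, 0.449, -0.546, 0.449]
ft_force: [0.1, 0.4, 0.2]
width: 0.0866
time: 23.4
ee_pos: [0.5747, -0.2574, 0.2458]
eef_rot: [0.546, 0.449, -0.546, 0.45]
ft_force: [-0.2, -0.6, -0.4]
width: 0.0871
t 23.4 tcp [ 0.5747 -0.2574  0.2458] x [ 0.001 -0.001 -1.   ] y-yaw -11.09 F [-0.2 -0.6 -0.4] w 0.0871 q [ 0.86  0.41 -0.7   1.36  0.26  1.46 -0.02]
```

View pics/s12c.png

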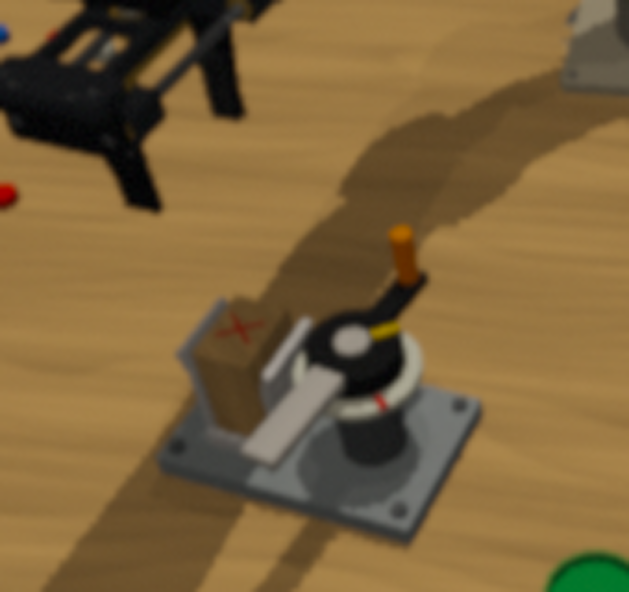

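View pics/wrist12.png

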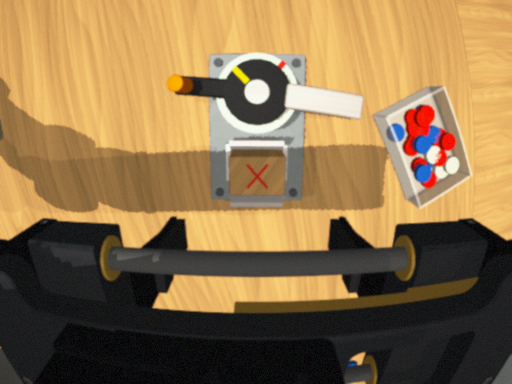

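The blank is home between the cheeks: in the scene crop it stands upright on the nest floor, and the wrist view shows its cross at (177,258) with cheeks on both sides. Next I measure the collar, post and blank.

```bash
cat >> h.py <<'E'
def collar(axpx,postpx):
    pass
E
python3 - <<'E'
from h import *
im=cv2.imread('pics/wrist12.png');cv2.imwrite('pics/w12d.png',cv2.resize(im[40:215,150:370],None,fx=3.5,fy=3.5,interpolation=cv2.INTER_CUBIC))
E
```

```text
(no output)
```

View pics/w12d.png

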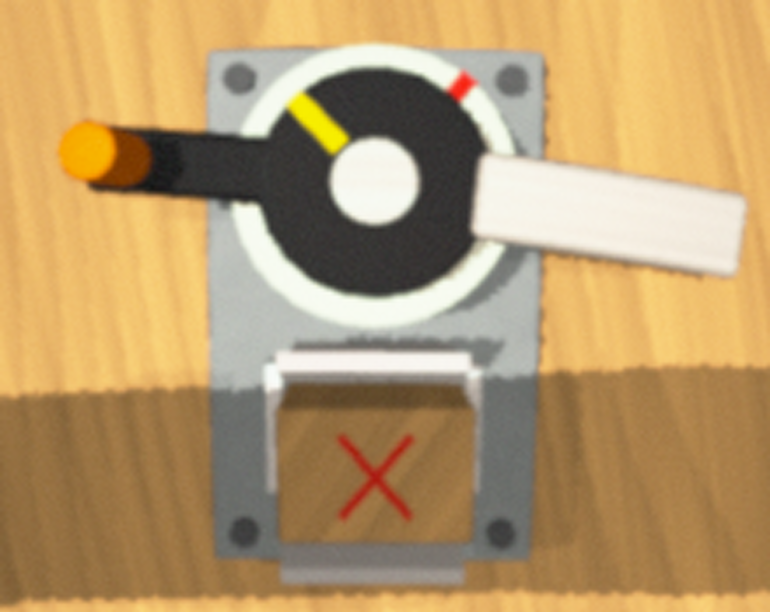

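Run:
```python
from h import *
C=lambda x,y:(150+x/3.5-.36,40+y/3.5-.36)
y=np.radians(-11.15);ex=np.array([np.cos(y),np.sin(y)]);ey=np.array([-ex[1],ex[0]])
k=wray(*C(375,181),.131);p=wray(*C(87,152),.167);d=p-k
print('axis',k,'post',p,np.hypot(*d[:2]),'collar deg',np.degrees(np.arctan2(d[:2]@ey,d[:2]@ex))-90)
q1,q2=wray(*C(341,147),.125),wray(*C(296,100),.125);print('pointer dir deg (fixture)',[np.degrees(np.arctan2((q-k)[:2]@ey,(q-k)[:2]@ex))-50 for q in(q1,q2)])
e1,e2=wray(*C(477,197),.119),wray(*C(740,236),.119);d=(e2-k);print('ear',np.degrees(np.arctan2(d[:2]@ey,d[:2]@ex))+90,np.hypot(*d[:2]))
t=wray(*C(376,477),.11);print('blank top',t,(t-k)[:2]@ex,(t-k)[:2]@ey)
for c in([278,545],[472,545],[280,400],[472,400]):
  t=wray(*C(*c),.11);print('corner',(t-k)[:2]@ex,(t-k)[:2]@ey+.09)
hold()
```

```text
axis [ 0.59119005 -0.17119967  0.131     ] post [ 0.52298872 -0.14975933  0.167     ] 0.07149201791085913 collar deg 83.69850201202962
pointer dir deg (fixture) [np.float64(83.66979942845808), np.float64(83.08739711807613)]
ear 83.77197118559836 0.10990021207998026
blank top [ 0.57425025 -0.25900121  0.11      ] 0.0003588605271158292 -0.0894200163886742
corner -0.030548894413144546 -0.021536682378952593
corner 0.030678441159460137 -0.021416830071639498
corner -0.028906709030201823 0.02474242092984172
corner 0.029548065318543665 0.02484061303336535
t 23.5 tcp [ 0.5739 -0.2573  0.244 ] x [-0.001  0.001 -1.   ] y-yaw -11.09 F [-0.5  0.2 -0.4] w 0.0869 q [ 0.86  0.41 -0.7   1.36  0.26  1.46 -0.02]
```

Post, pointer and ear all give a collar angle of about 83.5°. Moving over the post with the jaws tangential.

```bash
python3 -m pendant '[{"translation":[-0.51,1.09,0],"angular":[0,0,8.34],"hand":0.1},{"translation":[-0.51,1.09,0],"angular":[0,0,8.34],"hand":0.1},{"translation":[-0.51,1.09,0],"angular":[0,0,8.34],"hand":0.1},{"translation":[-0.51,1.09,0],"angular":[0,0,8.34],"hand":0.1},{"translation":[-0.51,1.09,0],"angular":[0,0,8.34],"hand":0.1},{"translation":[-0.51,1.09,0],"angular":[0,0,8.34],"hand":0.1},{"translation":[-0.51,1.09,0],"angular":[0,0,8.34],"hand":0.1},{"translation":[-0.51,1.09,0],"angular":[0,0,8.34],"hand":0.1},{"translation":[-0.51,1.09,0],"angular":[0,0,8.34],"hand":0.1},{"translation":[-0.51,1.09,0],"angular":[0,0,8.34],"hand":0.1},{"translation":[0,0,0],"angular":[0,0,0],"hand":0.1},{"translation":[0,0,0],"angular":[0,0,0],"hand":0.1}]'
python3 - <<'E'
from h import *
hold()
for c in ["wrist","scene"]:
    im=r.camera(c); cv2.imwrite(f"pics/{c}13.png",cv2.cvtColor(im,cv2.COLOR_RGB2BGR))
im=cv2.imread('pics/scene13.png');cv2.imwrite('pics/s13c.png',cv2.resize(im[70:230,80:250],None,fx=3.7,fy=3.7,interpolation=cv2.INTER_CUBIC))
E
```

```text
time: 24.7
ee_pos: [0.5231, -0.1489, 0.2442]
eef_rot: [0.11, 0.699, -0.11, 0.698]
ft_force: [-0.2, -0.8, -0.5]
width: 0.048
t 24.7 tcp [ 0.5231 -0.1489  0.2442] x [-0.001  0.    -1.   ] y-yaw 72.04 F [-0.2 -0.8 -0.5] w 0.048 q [ 1.05  0.27 -1.01  1.58  0.23  1.42  1.28]
```

View pics/wrist13.png

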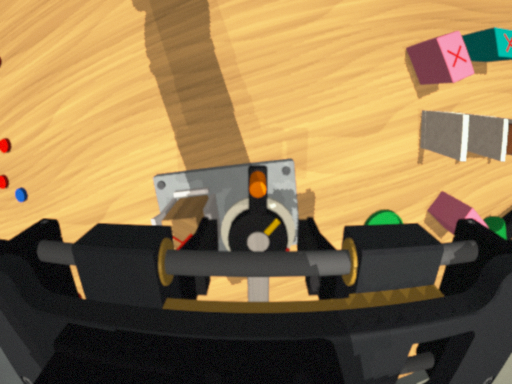

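View pics/s13c.png

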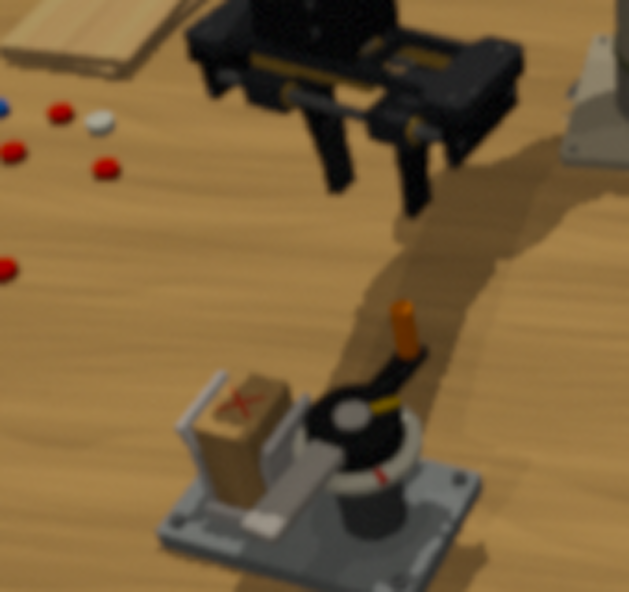

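The post is centred at wrist (182,258), between the jaws. Descending with TCP z to 0.125, which puts the real tips at about 0.14.

```bash
python3 -c "
from h import *
print(wray(258,181,.167)); hold()"
python3 -m pendant '[{"translation":[0,0,-2],"angular":[0,0,0],"hand":0.1},{"translation":[0,0,-3],"angular":[0,0,0],"hand":0.1},{"translation":[0,0,-3],"angular":[0,0,0],"hand":0.1},{"translation":[0,0,-2],"angular":[0,0,0],"hand":0.1},{"translation":[0,0,-1],"angular":[0,0,0],"hand":0.1},{"translation":[0,0,-0.9],"angular":[0,0,0],"hand":0.1},{"translation":[0,0,0],"angular":[0,0,0],"hand":0.1}]'
python3 - <<'E'
from h import *
hold()
for c in ["scene"]:
    im=r.camera(c); cv2.imwrite(f"pics/{c}14.png",cv2.cvtColor(im,cv2.COLOR_RGB2BGR))
im=cv2.imread('pics/scene14.png');cv2.imwrite('pics/s14c.png',cv2.resize(im[70:230,80:250],None,fx=3.7,fy=3.7,interpolation=cv2.INTER_CUBIC))
E
```

```text
[ 0.51681184 -0.14663581  0.167     ]
t 24.8 tcp [ 0.5234 -0.1492  0.2444] x [-0.001  0.    -1.   ] y-yaw 72.06 F [-0.3  0.4 -0.5] w 0.0479 q [ 1.05  0.27 -1.01  1.58  0.23  1.42  1.28]
time: 25.5
ee_pos: [0.5233, -0.1485, 0.1253]
eef_rot: [0.109, 0.699, -0.109, 0.698]
ft_force: [-0.1, 0.4, 0.3]
width: 0.0477
t 25.5 tcp [ 0.5233 -0.1485  0.1253] x [-0.001  0.001 -1.   ] y-yaw 72.26 F [-0.1  0.4  0.3] w 0.0477 q [ 1.01  0.37 -0.97  1.74  0.33  1.2   1.21]
```

View pics/s14c.png

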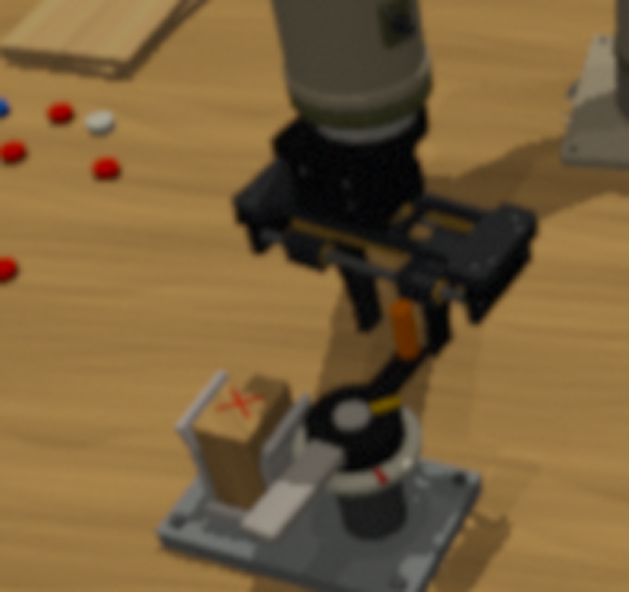

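The post is between the fingers. Closing on it.

```bash
python3 -m pendant '[{"translation":[0,0,0],"angular":[0,0,0],"hand":-1},{"translation":[0,0,0],"angular":[0,0,0],"hand":-1},{"translation":[0,0,0],"angular":[0,0,0],"hand":-1},{"translation":[0,0,0],"angular":[0,0,0],"hand":-1},{"translation":[0,0,0],"angular":[0,0,0],"hand":-1},{"translation":[0,0,0],"angular":[0,0,0],"hand":-1},{"translation":[0,0,0],"angular":[0,0,0],"hand":-1}]' 20
python3 - <<'E'
from h import *
hold()
im=r.camera("wrist");cv2.imwrite("pics/w15.png",cv2.cvtColor(im,cv2.COLOR_RGB2BGR))
# rows: arc from 83.5 to 0 in 10 steps of 8.35
ax=np.array([.5915,-.1705]);y0=np.radians(90-11.15)
n=12
a=y0+np.radians(np.linspace(83.5,0,n+1));P=ax+.072*np.c_[np.cos(a),np.sin(a)]
print((np.diff(P,axis=0)*100).round(2).tolist(),83.5/n,P[0],P[-1])
E
```

```text
time: 26.25
ee_pos: [0.5234, -0.1485, 0.126]
eef_rot: [0.109, 0.699, -0.109, 0.699]
ft_force: [-1.4, -0.8, 2.0]
width: 0.0155
t 26.25 tcp [ 0.5234 -0.1485  0.126 ] x [-0. -0. -1.] y-yaw 72.29 F [-1.4 -0.8  2. ] w 0.0155 q [ 1.01  0.37 -0.97  1.74  0.33  1.2   1.21]
[[0.32, 0.82], [0.41, 0.77], [0.5, 0.72], [0.58, 0.65], [0.66, 0.57], [0.72, 0.49], [0.78, 0.4], [0.82, 0.3], [0.85, 0.2], [0.87, 0.1], [0.87, -0.01], [0.87, -0.12]] 6.958333333333333 [ 0.5228893  -0.14866949] [ 0.60542323 -0.09985905]
```

View pics/w15.png

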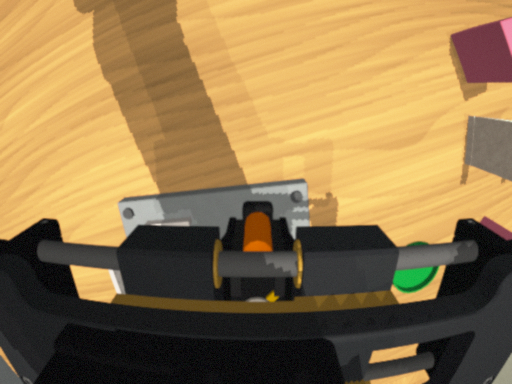

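The post is gripped at 15.5 mm. Turning clockwise along the arc.

```bash
python3 -m pendant '[{"translation":[0.32,0.82,0],"angular":[0,0,-6.96],"hand":-1},{"translation":[0.41,0.77,0],"angular":[0,0,-6.96],"hand":-1},{"translation":[0.5,0.72,0],"angular":[0,0,-6.96],"hand":-1},{"translation":[0.58,0.65,0],"angular":[0,0,-6.96],"hand":-1},{"translation":[0,0,0],"angular":[0,0,0],"hand":-1}]'
python3 -m pendant '[{"translation":[0.66,0.57,0],"angular":[0,0,-6.96],"hand":-1},{"translation":[0.72,0.49,0],"angular":[0,0,-6.96],"hand":-1},{"translation":[0.78,0.4,0],"angular":[0,0,-6.96],"hand":-1},{"translation":[0.82,0.3,0],"angular":[0,0,-6.96],"hand":-1},{"translation":[0,0,0],"angular":[0,0,0],"hand":-1}]'
python3 - <<'E'
from h import *
hold()
for c in ["scene","wrist"]:
    im=r.camera(c); cv2.imwrite(f"pics/{c}16.png",cv2.cvtColor(im,cv2.COLOR_RGB2BGR))
im=cv2.imread('pics/scene16.png');cv2.imwrite('pics/s16c.png',cv2.resize(im[70:230,80:250],None,fx=3.7,fy=3.7,interpolation=cv2.INTER_CUBIC))
E
```

```text
time: 26.8
ee_pos: [0.5424, -0.1186, 0.126]
eef_rot: [0.274, 0.651, -0.274, 0.652]
ft_force: [3.2, -1.4, 0.4]
width: 0.0155
time: 27.3
ee_pos: [0.572, -0.1018, 0.126]
eef_rot: [0.422, 0.567, -0.422, 0.568]
ft_force: [2.2, -3.3, 1.1]
width: 0.0155
t 27.3 tcp [ 0.572  -0.1018  0.126 ] x [ 0.001 -0.001 -1.   ] y-yaw 16.66 F [ 2.2 -3.3  1.1] w 0.0155 q [ 0.74  0.4  -0.79  1.65  0.3   1.21  0.17]
```

View pics/s16c.png

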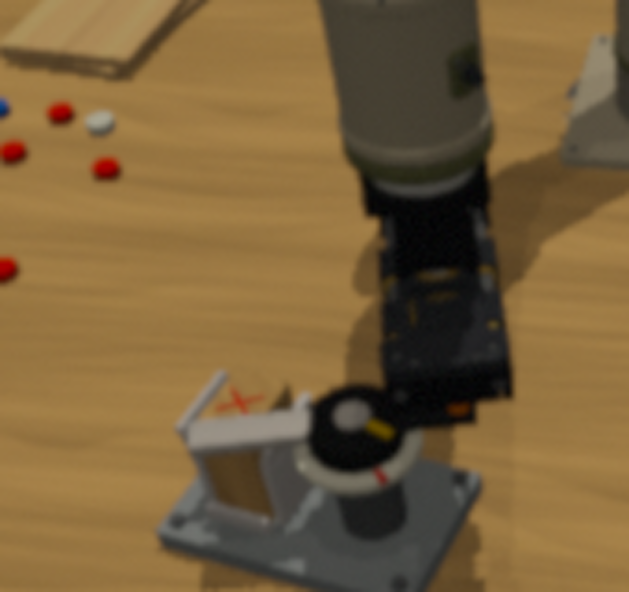

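The pointer at crop (378,430) is closing on the red mark at (381,477). The ear is sweeping in over the blank, and forces are low. Finishing the arc.

```bash
python3 -m pendant '[{"translation":[0.85,0.2,0],"angular":[0,0,-6.96],"hand":-1},{"translation":[0.87,0.1,0],"angular":[0,0,-6.96],"hand":-1},{"translation":[0.87,-0.01,0],"angular":[0,0,-6.96],"hand":-1},{"translation":[0.87,-0.12,0],"angular":[0,0,-6.96],"hand":-1},{"translation":[0,0,0],"angular":[0,0,0],"hand":-1},{"translation":[0,0,0],"angular":[0,0,0],"hand":-1}]'
python3 - <<'E'
from h import *
hold()
s=r.read_state();d=s['ee_pos'][:2]-[.5915,-.1705];print(np.hypot(*d),np.degrees(np.arctan2(d[1],d[0]))-78.85)
for c in ["scene","wrist","top"]:
    im=r.camera(c); cv2.imwrite(f"pics/{c}17.png",cv2.cvtColor(im,cv2.COLOR_RGB2BGR))
im=cv2.imread('pics/scene17.png');cv2.imwrite('pics/s17c.png',cv2.resize(im[110:240,90:230],None,fx=4.5,fy=4.5,interpolation=cv2.INTER_CUBIC))
im=cv2.imread('pics/top17.png');cv2.imwrite('pics/t17c.png',cv2.resize(im[130:270,270:430],None,fx=4,fy=4,interpolation=cv2.INTER_CUBIC))
E
```

```text
time: 28.0
ee_pos: [0.6058, -0.1007, 0.1261]
eef_rot: [-0.545, -0.45, 0.546, -0.45]
ft_force: [0.7, -5.5, 2.8]
width: 0.0151
t 28.0 tcp [ 0.6058 -0.1007  0.1261] x [ 0.    -0.001 -1.   ] y-yaw -10.95 F [ 0.7 -5.5  2.8] w 0.0151 q [ 0.62  0.45 -0.69  1.57  0.3   1.23 -0.31]
0.07121927915147841 -0.4120395483647741
```

View pics/s17c.png

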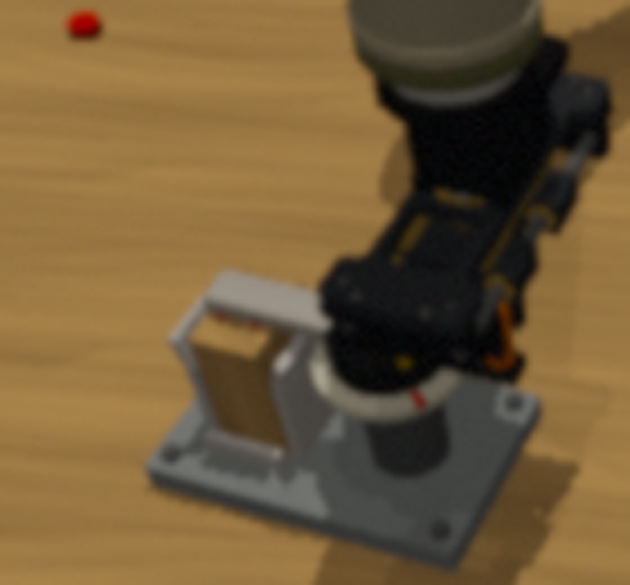

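View pics/t17c.png

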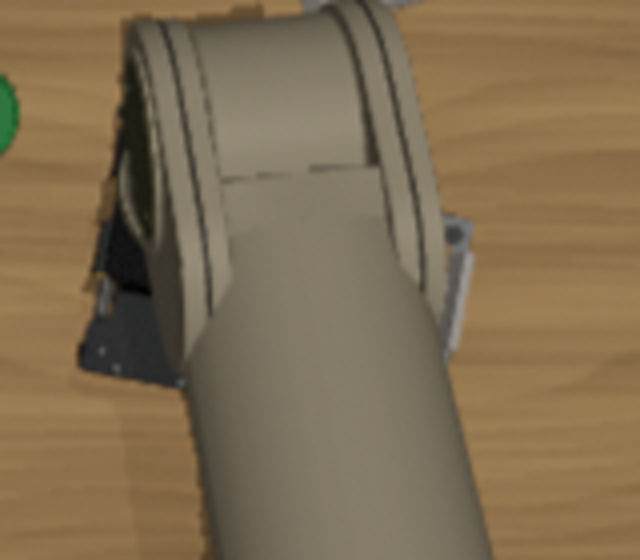

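View pics/wrist17.png

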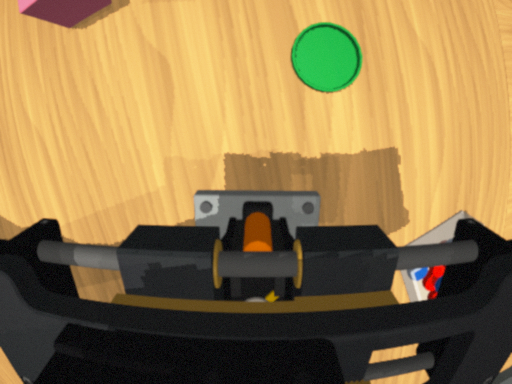

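The arc is complete and the measured angle is about -0.4°. Letting go, rising, and moving back over the nest side to check the pointer.

```bash
python3 -m pendant '[{"translation":[0,0,0],"angular":[0,0,0],"hand":0.1},{"translation":[0,0,0],"angular":[0,0,0],"hand":0.1},{"translation":[0,0,0],"angular":[0,0,0],"hand":0.1},{"translation":[0,0,0],"angular":[0,0,0],"hand":0.1},{"translation":[0,0,0],"angular":[0,0,0],"hand":0.1},{"translation":[0,0,0],"angular":[0,0,0],"hand":0.1},{"translation":[0,0,1],"angular":[0,0,0],"hand":0.1},{"translation":[0,0,3],"angular":[0,0,0],"hand":0.1},{"translation":[0,0,4],"angular":[0,0,0],"hand":0.1},{"translation":[0,0,4],"angular":[0,0,0],"hand":0.1},{"translation":[-0.4,-2.5,0],"angular":[0,0,0],"hand":0.1},{"translation":[-0.6,-3.5,0],"angular":[0,0,0],"hand":0.1},{"translation":[-0.6,-3.5,0],"angular":[0,0,0],"hand":0.1},{"translation":[-0.6,-3.5,0],"angular":[0,0,0],"hand":0.1},{"translation":[-0.6,-3,0],"angular":[0,0,0],"hand":0.1},{"translation":[0,0,0],"angular":[0,0,0],"hand":0.1},{"translation":[0,0,0],"angular":[0,0,0],"hand":0.1}]'
python3 - <<'E'
from h import *
hold()
for c in ["scene","wrist"]:
    im=r.camera(c); cv2.imwrite(f"pics/{c}18.png",cv2.cvtColor(im,cv2.COLOR_RGB2BGR))
im=cv2.imread('pics/scene18.png');cv2.imwrite('pics/s18c.png',cv2.resize(im[110:240,90:230],None,fx=4.5,fy=4.5,interpolation=cv2.INTER_CUBIC))
im=cv2.imread('pics/wrist18.png');cv2.imwrite('pics/w18d.png',cv2.resize(im[20:215,150:370],None,fx=3,fy=3,interpolation=cv2.INTER_CUBIC))
E
```

```text
time: 29.85
ee_pos: [0.5778, -0.2599, 0.2464]
eef_rot: [0.547, 0.448, -0.547, 0.448]
ft_force: [0.2, 0.0, 0.1]
width: 0.0475
t 29.85 tcp [ 0.5778 -0.2599  0.2464] x [ 0.001  0.    -1.   ] y-yaw -11.29 F [0.2 0.  0.1] w 0.0475 q [ 0.82  0.4  -0.64  1.35  0.24  1.46 -0.  ]
```

View pics/s18c.png

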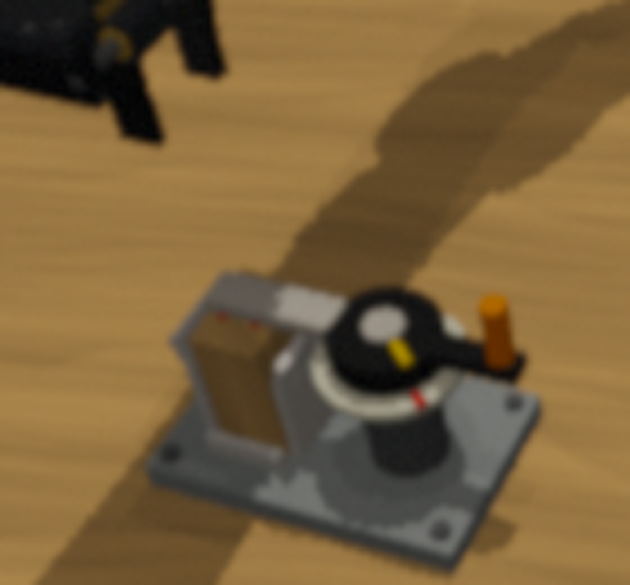

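View pics/w18d.png

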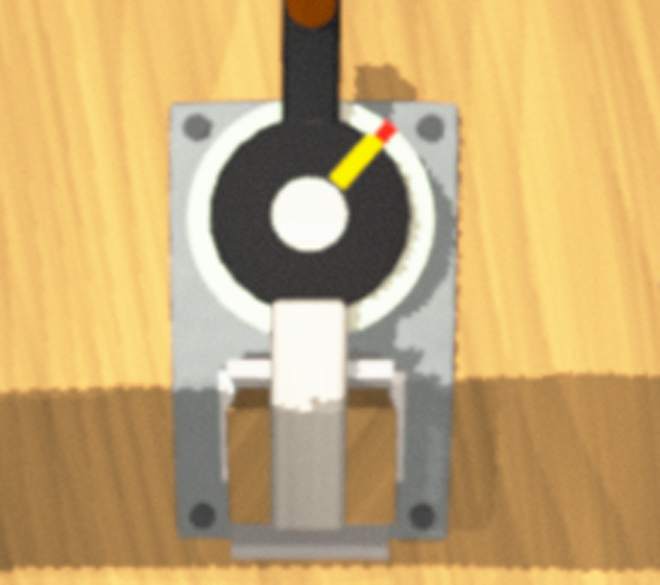

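The pointer meets the red mark at crop (385,133), and the ear lies centrally over the blank. One last numeric check, plus a look at the bystanders.

Run:
```python
from h import *
C=lambda x,y:(150+x/3-.33,20+y/3-.33)
y=np.radians(-11.15);ex=np.array([np.cos(y),np.sin(y)]);ey=np.array([-ex[1],ex[0]])
k=wray(*C(310,214),.131);ang=lambda q:np.degrees(np.arctan2((q-k)[:2]@ey,(q-k)[:2]@ex))
print('axis',k,'pointer',ang(wray(*C(380,141),.125))-50,ang(wray(*C(338,183),.125))-50,'ear',ang(wray(*C(308,528),.119))+90)
im=r.camera('top');cv2.imwrite('pics/top19.png',cv2.cvtColor(im,cv2.COLOR_RGB2BGR))
a=cv2.imread('pics/top0.png').astype(int);b=cv2.imread('pics/top19.png').astype(int)
print('lid diff',abs(a-b)[140:180,240:282].mean(),'dark diff',abs(a-b)[180:212,152:190].mean())
hold()
```

```text
axis [ 0.5924478 -0.170833   0.131    ] pointer -2.4177546928150164 -0.45822770063174545 ear -0.5446100428184337
lid diff 8.040079365079364 dark diff 7.818256578947368
t 30.0 tcp [ 0.5785 -0.2579  0.2464] x [ 0.001  0.    -1.   ] y-yaw -11.09 F [-0.3 -0.9  0.3] w 0.0478 q [ 0.82  0.4  -0.64  1.35  0.24  1.46 -0.  ]
```

View pics/top19.png

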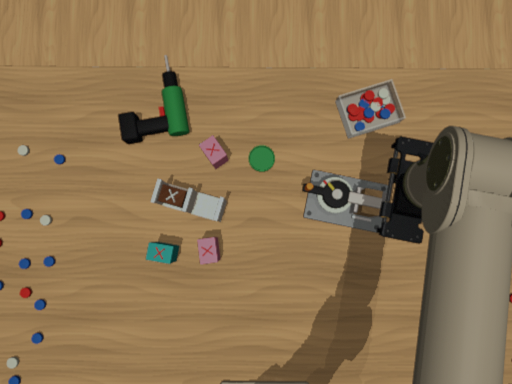

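The top view shows the dark blank at (196,172) and the lid at (159,262), both where they began. The ear is over the nest and the gripper is clear. Handing in.

```bash
python3 -c "
from bench import r
print(r.close_job())"
```

```text
the job is handed in; nothing more can be done
None
```

I loaded the light blank into the fixture, locked the collar over it, and handed the job in at about 30 s of the 72 s allowed.

**What I did:** I took the blank from the rack across its 44 mm and stood it upright on the bench. I let go, regripped it across its 62 mm sides, and set it down between the cheeks. Then I turned the collar clockwise by its post about 83.5°, let go and moved clear.

**Last checks:**
- **Seating:** the blank touched the nest floor at TCP z 55.4 mm, against 55.3 mm expected. In the pictures it stands upright, centred between the cheeks with the ear over it.
- **Collar angle:** the pointer meets the red mark in the wrist view. The ear and the pointer's inner end both read about -0.5°. The pointer's outer end read -2.4°, which I took as pixel error because it disagrees with the other two.
- **Bystanders:** the dark blank and the lid look unmoved, at the same pixels in the top view. I did not measure them more closely than that.
- **Robot:** the gripper was clear of everything, and the wrist force read about zero.

**What went wrong:** the first regrasp closed empty, above the blank. The real fingertips sit about 40 mm higher than the stated tool geometry gives. For the same reason, the rack pick had held the blank by only its top few millimetres. I corrected for this from the pictures, and the later grasps held.

**Highest contact force:** the most I saw was about 17 N upward (19 N in all), when I first set the blank on the bench.

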